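# Put the priming kit away in its tray

## Task

Put the priming kit back in the plywood tray: lay each cork sanding block flat and fully home in the pocket of its own length, and nest all the empty aluminium cups, upright and fully home in one another, into two stacks sorted by size, the large ones standing in the large round recess and the small ones in the small round recess. Leave the tube, brush, tin, tape and bottle where they are.

Things in the scene. Friction and masses are not known exactly. Their poses are not given: they have to be found in the camera images.
- tray: plywood tidy tray, 200 x 300 x 22 mm, fixed to the table; origin at the centre of its underside, x along the 200 mm side, y along the 300 mm side, z up. In its top, 10 mm deep, are two round recesses near the +y end and two oblong pockets
- large_recess (a point): centre of the floor (12 mm above the table) of the large round recess, 46 mm across, at x 50, y 95 mm in the tray's frame: home of the large cups' stack; axes as the tray's
- small_recess (a point): centre of the floor (12 mm above the table) of the small round recess, 38 mm across, at x -50, y 95 mm in the tray's frame: home of the small cups' stack; axes as the tray's
- long_pocket (a point): centre of the floor (12 mm above the table) of the long pocket, 119 mm (x) by 59 mm (y), at x 0, y -15 mm in the tray's frame: home of the long block; axes as the tray's
- short_pocket (a point): centre of the floor (12 mm above the table) of the short pocket, 84 mm (x) by 59 mm (y), at x 0, y -108 mm in the tray's frame: home of the short block; axes as the tray's
- large1: large aluminium stacking cup, 70 mm tall, may be absent; upright on the table at the start. Straight collar 66 mm across from 48 mm up to the rim; below it the body tapers to a foot 36 mm across. Nested, its collar rests on the rim of the large cup below, 22 mm higher than that cup. Origin: centre of the underside, z up
- large2: large aluminium stacking cup, 70 mm tall, may be absent; upright on the table at the start. Straight collar 66 mm across from 48 mm up to the rim; below it the body tapers to a foot 36 mm across. Nested, its collar rests on the rim of the large cup below, 22 mm higher than that cup. Origin: centre of the underside, z up
- large3: large aluminium stacking cup, 70 mm tall, may be absent; upright on the table at the start. Straight collar 66 mm across from 48 mm up to the rim; below it the body tapers to a foot 36 mm across. Nested, its collar rests on the rim of the large cup below, 22 mm higher than that cup. Origin: centre of the underside, z up
- small1: small aluminium stacking cup, 58 mm tall, may be absent; upright on the table at the start. Straight collar 52 mm across from 38 mm up to the rim; below it the body tapers to a foot 28 mm across. Nested, its collar rests on the rim of the small cup below, 20 mm higher than that cup. Origin: centre of the underside, z up
- small2: small aluminium stacking cup, 58 mm tall, may be absent; upright on the table at the start. Straight collar 52 mm across from 38 mm up to the rim; below it the body tapers to a foot 28 mm across. Nested, its collar rests on the rim of the small cup below, 20 mm higher than that cup. Origin: centre of the underside, z up
- small3: small aluminium stacking cup, 58 mm tall, may be absent; upright on the table at the start. Straight collar 52 mm across from 38 mm up to the rim; below it the body tapers to a foot 28 mm across. Nested, its collar rests on the rim of the small cup below, 20 mm higher than that cup. Origin: centre of the underside, z up
- long_block: long cork sanding block, 115 x 55 x 34 mm (x, y, z); origin: centre of its underside, x along its length; lies flat on the table at the start; either way round will do in its pocket
- short_block: short cork sanding block, 80 x 55 x 34 mm (x, y, z); origin: centre of its underside, x along its length; lies flat on the table at the start; either way round will do in its pocket
- tube: bystander: black paint tube lying among the cups, 106 mm long, 24 mm thick, at most 30 mm wide; origin under its middle, x along it
- brush: bystander: flat paintbrush lying among the cups, 170 mm long, at most 40 mm wide, 20 mm thick; origin under its middle, x along it
- tin: bystander: ribbed steel tin, 74 mm across, 98 mm tall, open at the top; origin at the centre of its underside
- tape: bystander: roll of paper tape lying flat, 96 mm across, 24 mm tall; origin at the centre of its underside
- bottle: bystander: grey plastic bottle, 62 mm across, 190 mm tall; origin at the centre of its underside
Things that resemble listed ones, but are neither listed nor needed, are in the scene too. Leave any purple look-alike of the large2 alone.

How it is judged:
At the end, for the whole second after the job is handed in: All cups present upright (4 deg), at rest, stacked by size: axis within 9 mm of its recess centre, foot within 4 mm of 0, 1 or 2 steps (22 mm large, 20 mm small) above the recess floor. Each block at rest in its pocket: within 6 mm of centre, 3 mm of the floor, 3 deg of level, 4.5 deg of square (horizontal distance between each of large1, large2, large3 and large_recess below 0.009 m and angle between each of large1, large2, large3, small1, small2, small3's own z axis and vertical below 0.07 rad and linear speed of each of large1, large2, large3, small1, small2, small3, long_block, short_block below 0.02 m/s and (z of large1 in the frame of large_recess between -0.004 and 0.004 m or z of large1 in the frame of large_recess between 0.018 and 0.026 m or z of large1 in the frame of large_recess between 0.04 and 0.048 m) and (z of large2 in the frame of large_recess between -0.004 and 0.004 m or z of large2 in the frame of large_recess between 0.018 and 0.026 m or z of large2 in the frame of large_recess between 0.04 and 0.048 m) and (z of large3 in the frame of large_recess between -0.004 and 0.004 m or z of large3 in the frame of large_recess between 0.018 and 0.026 m or z of large3 in the frame of large_recess between 0.04 and 0.048 m) and horizontal distance between each of small1, small2, small3 and small_recess below 0.009 m and (z of small1 in the frame of small_recess between -0.004 and 0.004 m or z of small1 in the frame of small_recess between 0.016 and 0.024 m or z of small1 in the frame of small_recess between 0.036 and 0.044 m) and (z of small2 in the frame of small_recess between -0.004 and 0.004 m or z of small2 in the frame of small_recess between 0.016 and 0.024 m or z of small2 in the frame of small_recess between 0.036 and 0.044 m) and (z of small3 in the frame of small_recess between -0.004 and 0.004 m or z of small3 in the frame of small_recess between 0.016 and 0.024 m or z of small3 in the frame of small_recess between 0.036 and 0.044 m) and horizontal distance between long_block and long_pocket below 0.006 m and z of long_block in the frame of long_pocket below 0.003 m and angle between each of long_block, short_block's own z axis and vertical below 0.05 rad and angle between the x axis of long_block and the x axis of long_pocket, either way round below 0.08 rad and horizontal distance between short_block and short_pocket below 0.006 m and z of short_block in the frame of short_pocket below 0.003 m and angle between the x axis of short_block and the x axis of short_pocket, either way round below 0.08 rad); the robot touches nothing.
It fails at once if a bystander (tube, brush, tin, tape or bottle) is pushed more than 3 cm from its place (distance of any of tube, brush, tin, tape, bottle from where it was at the start of the episode above 0.03 m).
Of large1, small1, large2, small2, large3, small3 only 4 to 6 are there at a start; the rules pass over those that are not, and their reading is None.
At some moment in a run one of long_block, short_block may be knocked a few centimetres aside while the robot is not near it.
It also fails if it takes over 208 s, if anything falls off the work surface, if the arm or the gripper's body presses on something with over 40 N, if the wrist force passes 120 N, or if a joint passes its speed limit or range.

## Robot

A 7-joint arm with a two-finger parallel gripper is mounted at the origin on the work surface. World frame = base frame: x ahead of the robot, y to its left, z up, the work surface at z = 0. Lengths are in m, angles in rad, forces in N, time in s.
With the tool pointing down it reaches from about 0.4 to 0.85 m from the base axis. Payload 4.5 kg.
Tool frame: the origin (TCP) lies between the finger pads; the fingertips stand 8 mm ahead of it and the grasp point (between the pads) lies 11 mm behind it; z points along the fingers, y is the direction in which the jaws open and shut (so a half turn about z gives the same grasp; the last joint's range is limited). The gripper opens to 88 mm and grips with 3 to 60 N. Pads are 18 mm wide; open, the fingers measure 123 mm over their backs; the gripper's body (75 mm by 187 mm) begins 45 mm behind the grasp point.
Start: joints at [0.034, 0.689, -0.195, 1.565, 0.157, 0.902, -0.215], TCP at [0.625, 0, 0.247] pointing down, gripper open.
Joint ranges: [-3.01, 3.01], [-0.46, 2.08], [-1.47, 1.51], [0.13, 2.56], [-1, 4.14], [0.04, 2.09], [-2.66, 2.66]. Speed limits (rad/s): [2.57, 2.57, 3.14, 3.14, 3.14, 3.14, 3.14].

## Interface

Orientations are given as a unit quaternion [x, y, z, w].
In Python, from plant import r gives the robot as it stands.
- The arm moves only by the tool carry_out, never from a script. Its argument "commands" is a list that holds one entry, the list of rows, each a list of 7 numbers: the turn, a rotation vector about the tool's x, y, z in rad, then the shift along the tool's x, y, z in cm, then the finger opening in cm, from 0 to 8.81. A call has 1 to 10 rows; each row is the pose to reach, as a shift and turn from the pose commanded when the call began, along the tool's axes at that moment; what a row does not reach only later rows make up. A row lasts 1/12 s, in which the tool goes at most 41.7 mm and 7.16 degrees, less where a joint would pass 70% of its speed; a pose out of reach is approached as far as the arm can. A call with a gripper value outside its range is refused whole. The fingers move at their own pace and stop on an object; "force" is the grip in N (left out, the last holds). Time passes only in rows, so rows that repeat a pose let the fingers close. It gives the time, the measured TCP pose, the force and the opening at its end, in the units of the state.
- r.get_state(): the state, without advancing time (a new reading comes with each control period).
- r.snapshot(name): name is "scene" or "side" or "wrist"; returns a dict with "pixels" (384x512x3 uint8, red, green, blue), "mtx" (3x3 intrinsics, pixels), "k1" (the pictures are not rectified: a ray, as slopes to the right and down, at radius r is drawn at 1 + k1 r^2 times it, then the intrinsics apply), "xyz" and "rotation" of the camera in the world. Camera axes: x right, y down, z forward; pixel columns grow to the right and rows downward; lengths in m; the calibration is good to about 2 mm. A picture is of the moment at which its call begins. There is no depth.
- r.finish_job(): hands the job in, once; it reports no verdict.
The state is a dict: "clock": time; "q": joint angles; "qd": joint speeds; "joint_torque": joint torques, N m; "tool_pos": TCP position; "eef_rot": TCP orientation; "contact_force": force on the tool from outside, world axes, zero at the start; "moment": the same for the moment, N m; "opening": opening from 0.0 (shut) to 1.0 (fully open).
Only numpy, scipy, OpenCV 4.12 (cv2) and the standard library are available. Lean on these libraries where they do the work, as an engineer would, in place of code of your own. Each camera call takes 0.05 s, during which the arm holds its last target.

## Working session

There is one attempt and no reset: what is moved stays moved. The work goes in short steps, Python scripts to look and compute and a tool call to move; the robot and the scene stay as the last step left them, time stands still between calls to the robot, and variables do not carry over. Pictures are saved under pics/ and viewed, and the job is handed in when it is done.

Besides the shell and the picture viewer there is one more tool, called after "Request:" as name([rows], argument=value, ...), one row to a line, values as JSON. carry_out: Moves the arm, as the interface text tells. Its arguments: {"type":"object","properties":{"commands":{"type":"array"},"force":{"type":"number"}},"required":["commands"]}

```bash
ls; mkdir -p pics
python3 - <<'E'
from plant import r
import cv2,numpy as np
print(r.get_state())
for n in ["scene","side","wrist"]:
    s=r.snapshot(n)
    cv2.imwrite(f"pics/{n}0.png",s["pixels"][:,:,::-1])
    print(n,s["mtx"],s["k1"],s["xyz"],s["rotation"])
E
```

```text
pics
{'clock': 0.0, 'q': array([ 0.03380679,  0.689969  , -0.19452827,  1.56630674,  0.15732542,
        0.90250145, -0.21509301]), 'qd': array([ 0.00210673, -0.00034087,  0.00134252, -0.00020415,  0.0001599 ,
        0.00022836,  0.00065498]), 'joint_torque': array([ 3.38560185e-04, -5.27571630e+01, -1.26686912e+00, -1.53434461e+01,
       -5.26333472e-02,  6.56995355e-03,  1.65937727e-04]), 'tool_pos': array([ 6.24401703e-01, -5.07231575e-05,  2.45929674e-01]), 'eef_rot': array([ 7.07068734e-01,  7.07144260e-01, -6.80566671e-04, -5.80786563e-04]), 'contact_force': array([-0.46168124,  0.26283567, -0.04723064]), 'moment': array([-2.68117157e-02,  7.89285440e-05, -4.80823333e-02]), 'opening': 0.9995774208982408}
scene [[364.53142562   0.         256.61860777]
 [  0.         364.53142562 191.69042231]
 [  0.           0.           1.        ]] -0.012576619492224498 [1.1054313  0.62207518 0.60703199] [ 0.3485504   0.80958481 -0.42813414 -0.19946483]
side [[462.54576428   0.         268.32205873]
 [  0.         462.54576428 190.59414418]
 [  0.           0.           1.        ]] -0.011959181720137062 [-0.24339748 -0.8715889   0.92129211] [ 0.84399861 -0.29408777  0.1350258  -0.42772277]
wrist [[312.77030239   0.         253.13001943]
 [  0.         312.77030239 188.47822062]
 [  0.           0.           1.        ]] -0.03173456925150551 [0.6241494  0.07210831 0.38311249] [ 9.89772998e-01  2.81820616e-06 -5.69652856e-04  1.42650231e-01]
```

View pics/scene0.png

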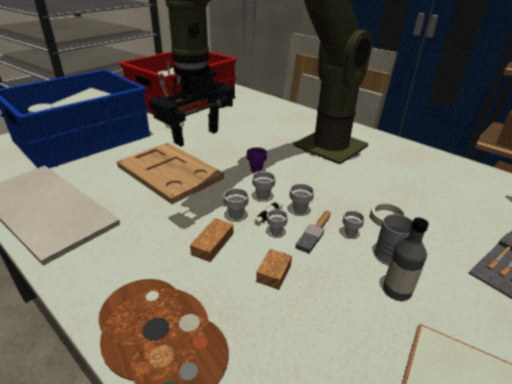

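View pics/side0.png

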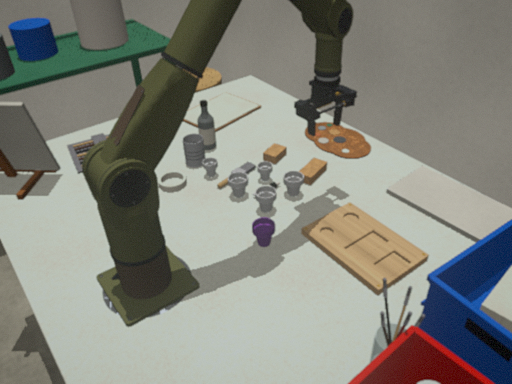

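View pics/wrist0.png

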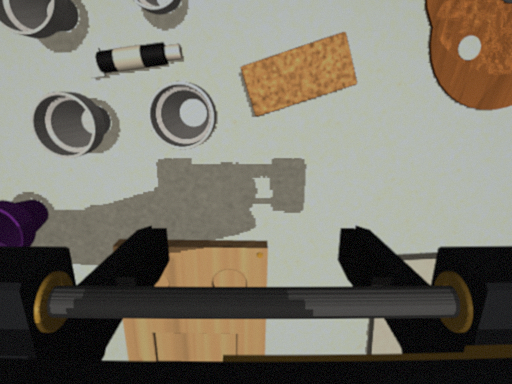

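```bash
cat > h.py <<'E'
import numpy as np,cv2
from scipy.spatial.transform import Rotation as R
from plant import r
def snap(n,f=None):
    s=r.snapshot(n)
    if f: cv2.imwrite("pics/"+f,s["pixels"][:,:,::-1])
    return s
def rays(s,px):
    px=np.atleast_2d(np.array(px,float))
    d=np.array([s["k1"],0,0,0,0.]) 
    u=cv2.undistortPointsIter(px.reshape(-1,1,2),s["mtx"],d,None,None,(3,50,1e-9)).reshape(-1,2)
    v=np.c_[u,np.ones(len(u))]
    return R.from_quat(s["rotation"]).apply(v)
def plane(s,px,z):
    v=rays(s,px);c=np.array(s["xyz"])
    return c+v*((z-c[2])/v[:,2])[:,None]
def proj(s,P):
    P=np.atleast_2d(P)
    Rc=R.from_quat(s["rotation"]).inv()
    rv=Rc.as_rotvec();t=-Rc.apply(np.array(s["xyz"]))
    return cv2.projectPoints(P.astype(float),rv,t,s["mtx"],np.array([s["k1"],0,0,0,0.]))[0].reshape(-1,2)
def tool():
    st=r.get_state();return np.array(st["tool_pos"]),R.from_quat(st["eef_rot"])
def crop(s,x0,y0,x1,y1,k,f):
    im=s["pixels"][y0:y1,x0:x1,::-1]
    cv2.imwrite("pics/"+f,cv2.resize(im,None,fx=k,fy=k,interpolation=cv2.INTER_CUBIC))
E
python3 - <<'E'
from h import *
s=snap("scene");crop(s,110,130,400,300,2.7,"sc1.png")
t=snap("side");crop(t,150,120,440,300,2.7,"sd1.png")
for n,p,z in [("L",(263,175),.07),("L",(236,192),.07),("L",(302,187),.07),("S",(277,213),.058),("S",(353,214),.058),("P",(257,151),.06),("long",(213,236),.034),("short",(275,265),.034),("tin",(394,218),.098),("tape",(384,213),.024),("tr",(170,170),.022)]:
    print(n,plane(s,p,z).round(3))
for n,p,z in [("L",(239,178),.07),("L",(265,193),.07),("L",(293,177),.07),("S",(265,166),.058),("S",(210,162),.058),("P",(263,225),.06)]:
    print(n,plane(t,p,z).round(3))
E
```

```text
L [[0.427 0.039 0.07 ]]
L [[0.542 0.047 0.07 ]]
L [[0.399 0.157 0.07 ]]
S [[0.524 0.174 0.058]]
S [[0.393 0.314 0.058]]
P [[ 0.315 -0.087  0.06 ]]
long [[0.677 0.104 0.034]]
short [[0.647 0.273 0.034]]
tin [[0.391 0.413 0.098]]
tape [[0.285 0.353 0.024]]
tr [[ 0.551 -0.241  0.022]]
L [[0.408 0.157 0.07 ]]
L [[0.424 0.04  0.07 ]]
L [[0.545 0.051 0.07 ]]
S [[0.525 0.173 0.058]]
S [[0.395 0.313 0.058]]
P [[ 0.336 -0.065  0.06 ]]
```

View pics/sc1.png

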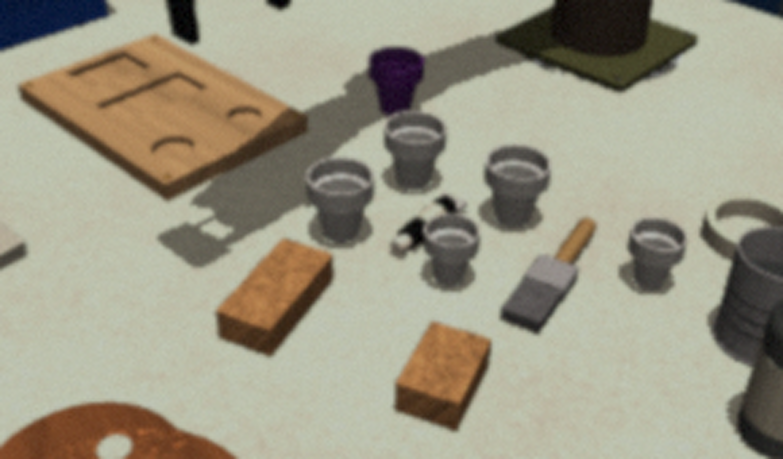

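View pics/sd1.png

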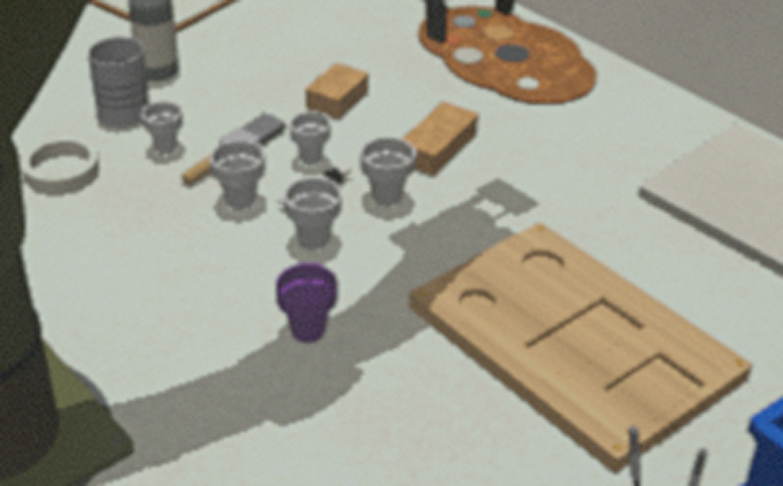

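Request:
carry_out([
  [[0, 0, 0, -4, -3, -2, 8.8], [0, 0, 0, -8, -6, -4, 8.8], [0, 0, 0, -12, -9, -5, 8.8], [0, 0, 0, -12, -9, -5, 8.8], [0, 0, 0, -12, -9, -5, 8.8]],
])

```text
clock: 0.67
tool_pos: [0.5311, -0.128, 0.2982]
eef_rot: [0.711, 0.703, -0.003, 0.002]
contact_force: [-0.1, -0.5, 0.1]
opening: 1.001
```

Run:
```python
from h import *
print(tool()[0])
s=snap("wrist");print(s["xyz"])
crop(s,0,0,512,384,1.55,"w1.png")
```

```text
[ 0.53114471 -0.12798061  0.29824036]
[ 0.53162148 -0.05504052  0.43492886]
```

View pics/w1.png

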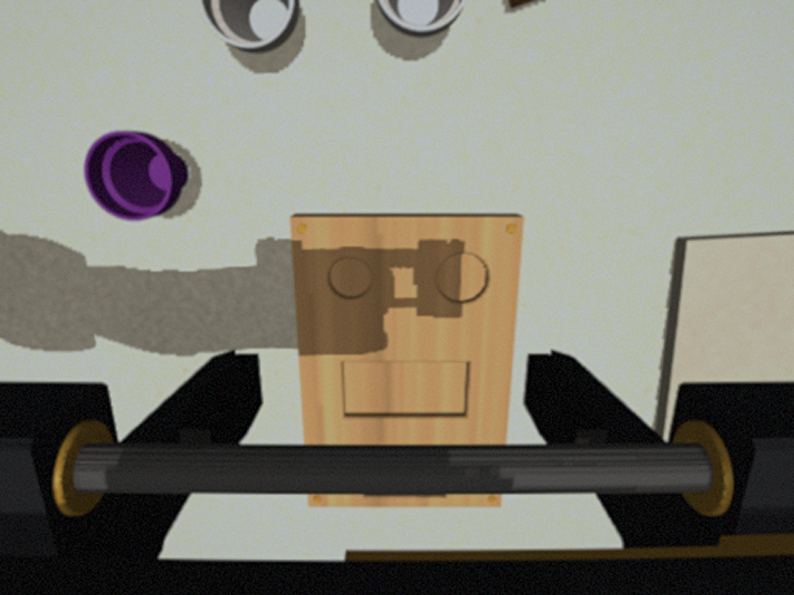

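Run:
```python
from h import *
s=snap("wrist");np.save("tray.npy",s,allow_pickle=True)
im=s["pixels"].astype(int)
crop(s,180,130,350,340,3.8/1.4,"w2.png")
g=cv2.cvtColor(s["pixels"],cv2.COLOR_RGB2HSV)
m=((g[:,:,1]>90)&(g[:,:,0]<25)).astype(np.uint8)*255
m[:,:180]=0;m[:,350:]=0;m[:130]=0;m[280:320]*=1
cv2.imwrite("pics/m.png",m)
# edges: left/right by row, top by col
L=[];Rr=[]
for y in range(150,272,3):
    xs=np.where(m[y]>0)[0]
    if len(xs)>80: L.append((xs[0]-.5,y));Rr.append((xs[-1]+.5,y))
T=[]
for x in range(200,330,3):
    ys=np.where(m[130:200,x]>0)[0]+130
    T.append((x,ys[0]-.5))
for n,E_ in (("L",L),("R",Rr),("T",T)):
    P=plane(s,E_,.022)[:,:2]
    ln=cv2.fitLine(P.astype(np.float32),cv2.DIST_HUBER,0,.002,.001).ravel()
    print(n,ln, np.degrees(np.arctan2(ln[1],ln[0])),P[0],P[-1])
print(plane(s,np.array([(291,214),(523,214),(309,496),(500,496),(350,278),(462,277)])/1.55,.022))
```

```text
L [ 0.00896795  0.99995977  0.4422618  -0.20718028] 89.48616 [ 0.4430668  -0.12032714] [ 0.44091062 -0.30102787]
R [ 0.0457576  -0.99895257  0.64290667 -0.21111338] -87.377365 [ 0.64134972 -0.12178785] [ 0.67478651 -0.30311757]
T [ 0.9999705  -0.00768364  0.5287072  -0.10974266] -0.4402445 [ 0.463003   -0.10920823] [ 0.63340087 -0.11175235]
[[ 0.44708779 -0.10453773  0.022     ]
 [ 0.64419075 -0.10595697  0.022     ]
 [ 0.44579627 -0.39117163  0.022     ]
 [ 0.64117881 -0.39290378  0.022     ]
 [ 0.49542812 -0.16112983  0.022     ]
 [ 0.5940445  -0.16096482  0.022     ]]
```

View pics/w2.png

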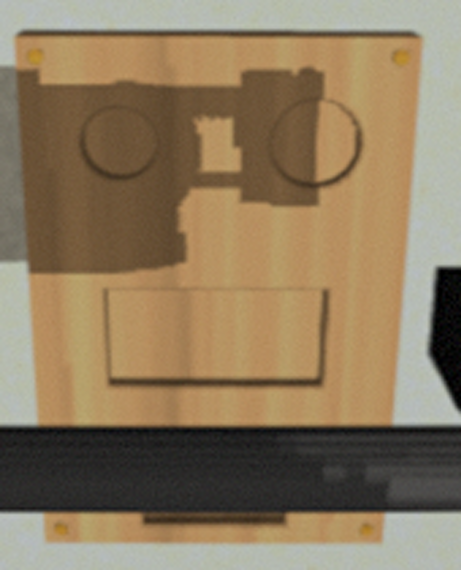

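Run:
```python
from h import *
s=np.load("tray.npy",allow_pickle=True).item()
k=3.8/1.4
p=np.array([(316,142),(119.5,143),(104,289),(330,289),(109,385),(324,385),(18,39),(421,39),(46,543),(381,543),(36,57),(402,57),(61,529),(367,529)])/k+[180,130]
P=plane(s,p-0.0,.022);print((P*1000).round(1))
print(((P[2:6].mean(0))*1000).round(1),((P[6:10].mean(0))*1000).round(1),(P[10:14].mean(0)*1000).round(1))
```

```text
[[ 592.  -166.1   22. ]
 [ 492.8 -165.8   22. ]
 [ 481.8 -246.3   22. ]
 [ 602.1 -247.3   22. ]
 [ 482.2 -304.4   22. ]
 [ 601.  -305.4   22. ]
 [ 445.1 -112.8   22. ]
 [ 641.7 -114.3   22. ]
 [ 440.7 -410.6   22. ]
 [ 638.8 -412.4   22. ]
 [ 453.3 -121.8   22. ]
 [ 632.9 -123.1   22. ]
 [ 450.2 -400.6   22. ]
 [ 630.  -402.2   22. ]]
[ 541.8 -275.8   22. ] [ 541.6 -262.5   22. ] [ 541.6 -261.9   22. ]
```

Request:
carry_out([
  [[0, 0, 0, 4, 0, 0, 8.8], [0, 0, 0, 8, 0, 0, 8.8], [0, 0, 0, 12, 0, 0, 8.8], [0, 0, 0, 16, 0, 0, 8.8], [0, 0, 0, 20, 0, 0, 8.8], [0, 0, 0, 24, 0, 0, 8.8], [0, 0, 0, 24, 0, 0, 8.8], [0, 0, 0, 24, 0, 0, 8.8], [0, 0, 0, 24, 0, 0, 8.8], [0, 0, 0, 24, 0, 0, 8.8]],
])

```text
clock: 1.6
tool_pos: [0.5351, 0.119, 0.2964]
eef_rot: [0.708, 0.707, -0.001, 0.0]
contact_force: [0.4, 0.0, 0.7]
opening: 1.0
```

Run:
```python
from h import *
t=tool();print(t[0],t[1].as_matrix().round(3))
s=snap("wrist");np.save("cups.npy",s,allow_pickle=True)
t=tool();print(t[0],t[1].as_matrix().round(3),s["xyz"])
crop(s,0,0,512,384,1.55,"w3.png")
```

```text
[0.53511459 0.11897738 0.29635139] [[ 0.001  1.    -0.001]
 [ 1.    -0.001 -0.001]
 [-0.001 -0.001 -1.   ]]
[0.5351976  0.1185968  0.29645333] [[ 0.002  1.    -0.   ]
 [ 1.    -0.002 -0.001]
 [-0.001 -0.    -1.   ]] [0.53475686 0.19127428 0.43339778]
```

View pics/w3.png

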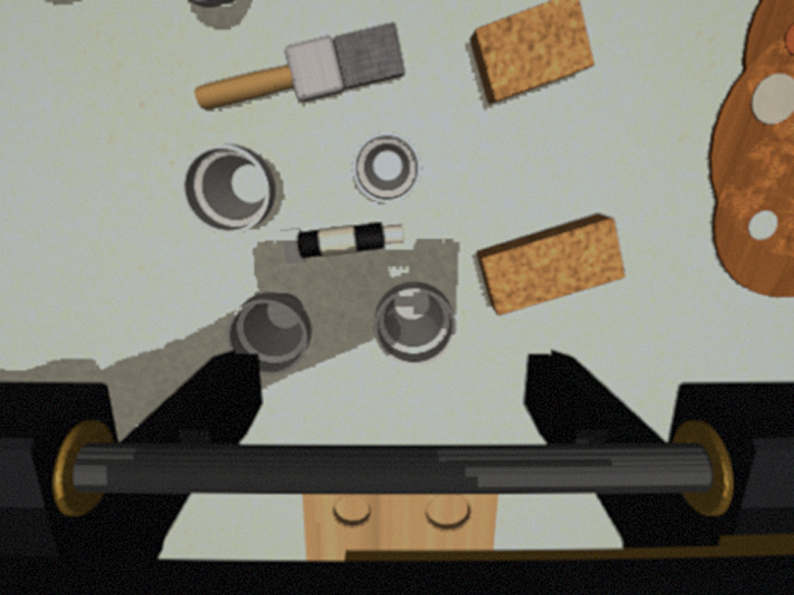

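```bash
cat >> h.py <<'E'
def circ(s,im,x,y,z,rad,k,off=(0,0),col=(0,0,255)):
    a=np.linspace(0,2*np.pi,60)
    p=proj(s,np.c_[x+rad*np.cos(a),y+rad*np.sin(a),np.full(60,z)])
    cv2.polylines(im,[np.round((p-off)*k).astype(int)],True,col,1)
def ctr(s,x0,x1,y0,y1,z,k,off=(0,0)):
    # extremes of rim in crop pixels -> centre: average opposite points on plane
    cx,cy=(x0+x1)/2,(y0+y1)/2
    p=np.array([(x0,cy),(x1,cy),(cx,y0),(cx,y1)],float)/k+off
    P=plane(s,p,z)
    return np.array([(P[0]+P[1])[0]/2,(P[2]+P[3])[1]/2]),P[1][0]-P[0][0],P[2][1]-P[3][1]
E
python3 - <<'E'
from h import *
s=np.load("cups.npy",allow_pickle=True).item()
k=1.55
B={"L1":(185,274,143,231,.07),"L2":(231,312,290,371,.07),"L3":(375,454,282,361,.07),"S1":(355,418,135,201,.058)}
o=cv2.resize(s["pixels"][:,:,::-1],None,fx=k,fy=k,interpolation=cv2.INTER_CUBIC)
for n,(a,b,c,d,z) in B.items():
    C,w,h=ctr(s,a,b,c,d,z,k);print(n,(C*1e3).round(1),w*1e3,h*1e3)
    circ(s,o,C[0],C[1],z,.033 if z>.06 else .026,k)
    circ(s,o,C[0],C[1],0,.018 if z>.06 else .014,k,col=(0,255,0))
cv2.imwrite("pics/w4.png",o[100:400,100:640])
E
```

```text
L1 [414.4 164.3] 66.16393890587163 63.86888961408291
L2 [437.5  51.1] 65.24962108056037 69.44745458785965
L3 [552.2  58.8] 62.90257614743899 66.83078109509607
S1 [530.3 177.4] 47.38885700858864 48.335683560574275
```

View pics/w4.png

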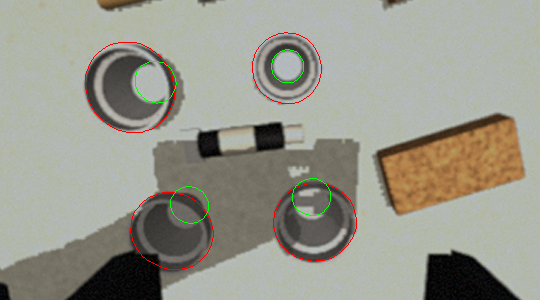

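Run:
```python
from h import *
s=snap("scene");t=snap("side")
A={"L1":((517,165),(238,158)),"L2":((414,137),(312,198)),"L3":((340,180),(388,157)),"S1":((452,233),(311,126)),"S2":((657,240),(162,114)),"P":((397,66),(307,288))}
for n,(a,b) in A.items():
    z=.058 if n[0]=="S" else .07
    print(n,(plane(s,np.array(a)/2.7+[110,130],z)*1e3).round(1),(plane(t,np.array(b)/2.7+[150,120],z)*1e3).round(1))
k=2.7
for nm,c,off,sz in(("sc2",s,(110,130),(290,170)),("sd2",t,(150,120),(290,180))):
    o=cv2.resize(c["pixels"][off[1]:off[1]+sz[1],off[0]:off[0]+sz[0],::-1],None,fx=k,fy=k,interpolation=cv2.INTER_CUBIC)
    for x,y,z,rr in [(.4144,.1643,.07,.033),(.4375,.0511,.07,.033),(.5522,.0588,.07,.033),(.5303,.1774,.058,.026)]:
        circ(c,o,x,y,z,rr,k,off);circ(c,o,x,y,0,.018,k,off,(0,255,0))
    cv2.imwrite(f"pics/{nm}.png",o)
```

```text
L1 [[416.  168.3  70. ]] [[404.7 156.4  70. ]]
L2 [[449.1  60.7  70. ]] [[424.5  38.   70. ]]
L3 [[558.   62.3  70. ]] [[542.7  44.6  70. ]]
S1 [[534.  183.8  58. ]] [[523.4 169.6  58. ]]
S2 [[410.1 325.   58. ]] [[394.7 312.3  58. ]]
P [[346.5 -57.6  70. ]] [[326.7 -81.2  70. ]]
```

View pics/sc2.png

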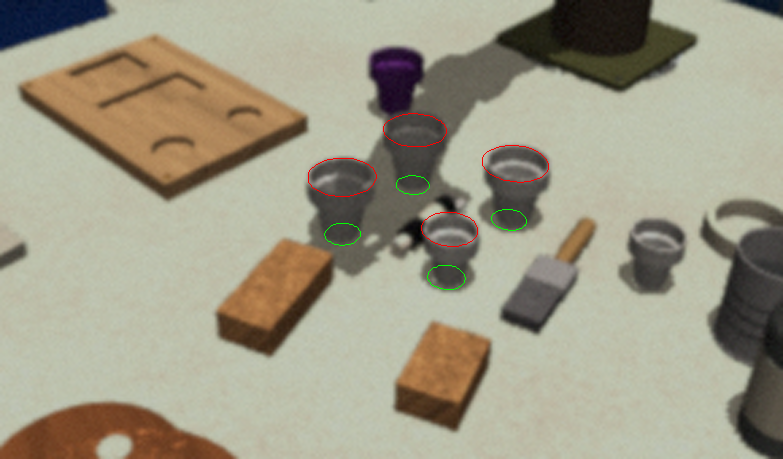

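View pics/sd2.png

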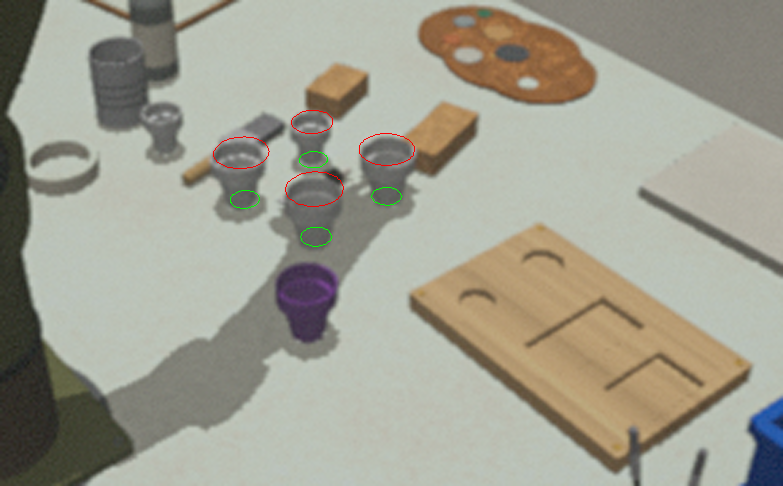

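Request:
carry_out([
  [[0, 0, 0, 2, -0.2, 4, 8.8], [0, 0, 0, 4, -0.3, 8, 8.8], [0, 0, 0, 5.8, -0.5, 12, 8.8], [0, 0, 0, 5.8, -0.5, 16, 8.8], [0, 0, 0, 5.8, -0.5, 18, 8.8], [0, 0, 0, 5.8, -0.5, 18, 8.8], [0, 0, 0, 5.8, -0.5, 18, 8.8]],
])

```text
clock: 2.33
tool_pos: [0.5297, 0.177, 0.1161]
eef_rot: [0.708, 0.707, -0.001, -0.0]
contact_force: [0.1, 0.4, 0.4]
opening: 0.997
```

Run:
```python
from h import *
print(tool()[0])
s=snap("wrist")
k=1.55
o=cv2.resize(s["pixels"][:,:,::-1],None,fx=k,fy=k,interpolation=cv2.INTER_CUBIC)
circ(s,o,.5303,.1774,.058,.026,k);circ(s,o,.5303,.1774,0.0,.014,k,col=(0,255,0))
cv2.imwrite("pics/w5.png",o)
```

```text
[0.52966866 0.17697125 0.11609987]
```

View pics/w5.png

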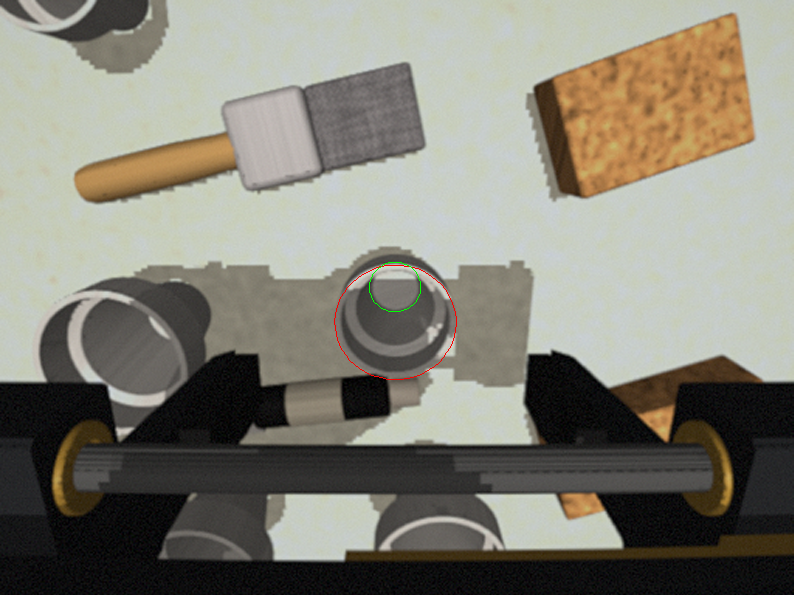

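Run:
```python
from h import *
s=snap("wrist")
print(ctr(s,336,451,253,377,.058,1.55))
crop(s,200,150,310,260,5,"w6.png")
```

```text
(array([0.53105782, 0.18032712]), np.float64(0.04936243775515725), np.float64(0.05635731345418454))
```

View pics/w6.png

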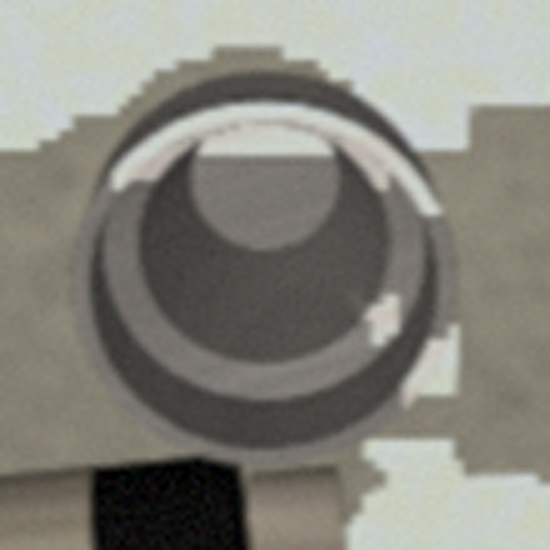

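Request:
carry_out([
  [[0, 0, 0, 0.1, 0.1, 3, 8.8], [0, 0, 0, 0.1, 0.1, 5.5, 8.8], [0, 0, 0, 0.1, 0.1, 7, 8.8], [0, 0, 0, 0.1, 0.1, 7, 8.8], [0, 0, 0, 0.1, 0.1, 7, 4.0], [0, 0, 0, 0.1, 0.1, 7, 4.0], [0, 0, 0, 0.1, 0.1, 7, 4.0], [0, 0, 0, 0.1, 0.1, 7, 4.0], [0, 0, 0, 0.1, 0.1, 7, 4.0], [0, 0, 0, 0.1, 0.1, 7, 4.0]],
], force=15)

```text
clock: 3.27
tool_pos: [0.5314, 0.1791, 0.0474]
eef_rot: [0.707, 0.707, 0.001, 0.0]
contact_force: [-0.3, -0.9, 5.1]
opening: 0.59
```

Request:
carry_out([
  [[0, 0, 0, 0, 0, -4, 4.0], [0, 0, 0, 0, 0, -8, 4.0], [0, 0, 0, -3, -0.3, -11, 4.0], [0, 0, 0, -7, -0.8, -11, 4.0], [0, 0, 0, -11, -1.2, -11, 4.0], [0, 0, 0, -15, -1.6, -11, 4.0], [0, 0, 0, -19, -2.1, -11, 4.0], [0, 0, 0, -23, -2.5, -11, 4.0], [0, 0, 0, -27, -3, -11, 4.0], [0, 0, 0, -31, -3.4, -11, 4.0]],
])

```text
clock: 4.1
tool_pos: [0.4962, -0.1329, 0.1569]
eef_rot: [0.707, 0.707, -0.0, -0.0]
contact_force: [0.7, -0.0, -0.7]
opening: 0.589
```

Request:
carry_out([
  [[0, 0, 0, -2, -0.3, 0, 4.0], [0, 0, 0, -3.5, -0.5, 0, 4.0], [0, 0, 0, -3.5, -0.5, 0, 4.0], [0, 0, 0, -3.5, -0.5, 2, 4.0], [0, 0, 0, -3.5, -0.5, 4, 4.0], [0, 0, 0, -3.5, -0.5, 4, 4.0], [0, 0, 0, -3.5, -0.5, 4, 4.0]],
])

```text
clock: 4.68
tool_pos: [0.4917, -0.1644, 0.1163]
eef_rot: [0.706, 0.708, -0.0, -0.001]
contact_force: [-0.7, -0.0, -0.8]
opening: 0.591
```

Run:
```python
from h import *
t=tool();print(t[0],t[1].as_matrix().round(3))
s=snap("wrist");np.save("t2.npy",s,allow_pickle=True)
crop(s,0,0,512,384,1.55,"w7.png")
```

```text
[ 0.49166913 -0.16435054  0.11634178] [[-0.002  1.    -0.002]
 [ 1.     0.002  0.001]
 [ 0.001 -0.002 -1.   ]]
```

View pics/w7.png

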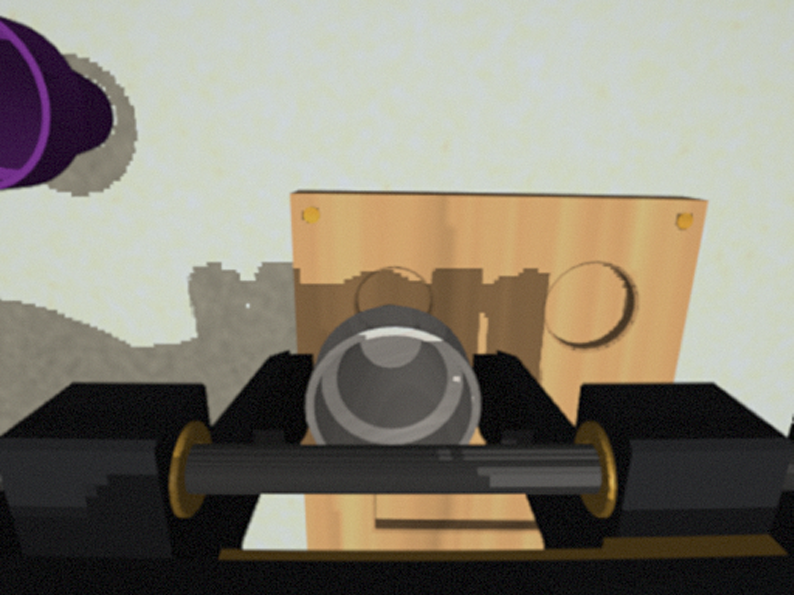

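Run:
```python
from h import *
s=np.load("t2.npy",allow_pickle=True).item()
print(s["xyz"])
k=1.55
print("cupx",plane(s,np.array([(306,405),(480,405),(393,325)])/k,.128).round(4))
print("large",ctr(s,546,637,262,349,.022,k))
print("small", plane(s,np.array([(356,302),(432,302),(394,266)])/k,.022).round(4))
o=cv2.resize(s["pixels"][:,:,::-1],None,fx=k,fy=k,interpolation=cv2.INTER_CUBIC)
circ(s,o,.5917,-.1665,.022,.023,k);circ(s,o,.4917,-.1655,.022,.019,k)
circ(s,o,.4917,-.1635,.128,.026,k)
print(plane(s,np.array([(292,193),(707,200)])/k,.022).round(4))
cv2.imwrite("pics/w8.png",o)
```

```text
[ 0.49126713 -0.0923527   0.25354482]
cupx [[ 0.4661 -0.1634  0.128 ]
 [ 0.5167 -0.1632  0.128 ]
 [ 0.4913 -0.1386  0.128 ]]
large (array([ 0.59156416, -0.16760153]), np.float64(0.046376332483474836), np.float64(0.046117756900882934))
small [[ 0.4729 -0.1654  0.022 ]
 [ 0.5109 -0.1653  0.022 ]
 [ 0.4918 -0.1468  0.022 ]]
[[ 0.4437 -0.1117  0.022 ]
 [ 0.6413 -0.114   0.022 ]]
```

View pics/w8.png

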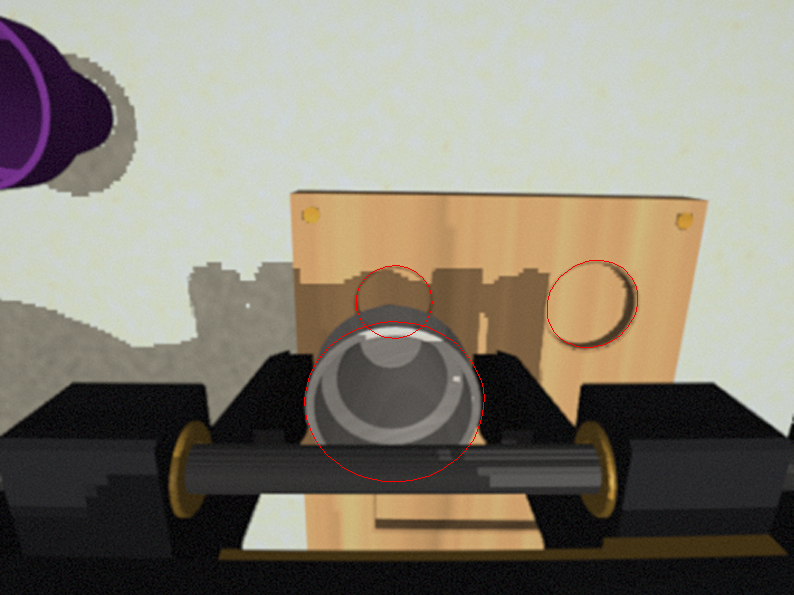

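Request:
carry_out([
  [[0, 0, 0, -0.1, 0, 2.5, 4.0], [0, 0, 0, -0.1, 0, 4.5, 4.0], [0, 0, 0, -0.1, 0, 5.3, 4.0], [0, 0, 0, -0.1, 0, 5.7, 4.0], [0, 0, 0, -0.1, 0, 5.7, 4.0], [0, 0, 0, -0.1, 0, 5.7, 4.0]],
])

```text
clock: 5.23
tool_pos: [0.4927, -0.1669, 0.0606]
eef_rot: [0.707, 0.707, 0.0, 0.001]
contact_force: [-0.4, 0.4, -1.0]
opening: 0.591
```

Request:
carry_out([
  [[0, 0, 0, 0, 0, 0.1, 4.0], [0, 0, 0, 0, 0, 0.1, 7.5], [0, 0, 0, 0, 0, 0.1, 7.5], [0, 0, 0, 0, 0, 0.1, 7.5], [0, 0, 0, 0, 0, 0.1, 7.5], [0, 0, 0, 0, 0, -4, 7.5], [0, 0, 0, 0, 0, -8, 8.8], [0, 0, 0, 4, 0, -12, 8.8], [0, 0, 0, 8, 0, -16, 8.8], [0, 0, 0, 8, 0, -16, 8.8]],
])

```text
clock: 6.07
tool_pos: [0.4926, -0.0847, 0.2224]
eef_rot: [0.707, 0.707, 0.001, 0.001]
contact_force: [0.5, -0.3, -0.6]
opening: 1.002
```

Run:
```python
from h import *
t=tool();print(t[0])
s=snap("wrist");np.save("t3.npy",s,allow_pickle=True)
crop(s,0,0,512,384,1.55,"w9.png")
```

```text
[ 0.49261966 -0.08472348  0.22235424]
```

View pics/w9.png

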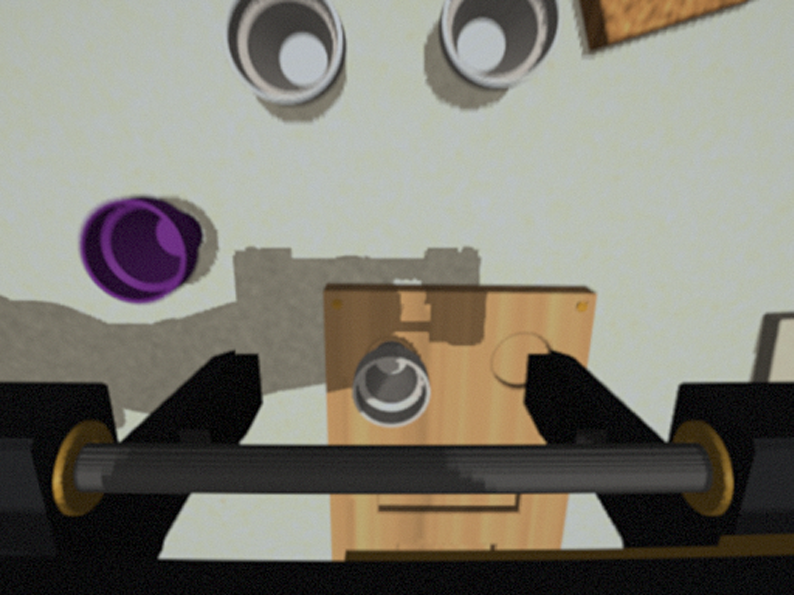

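Run:
```python
from h import *
s=np.load("t3.npy",allow_pickle=True).item()
k=1.55
print("S1",ctr(s,354,430,350,427,.070,k))
print("L2",ctr(s,228,346,-16,104,.07,k),"L3",ctr(s,440,558,-31,89,.07,k))
```

```text
S1 (array([ 0.49247587, -0.16478   ]), np.float64(0.05030325600512503), np.float64(0.05657903345599993))
L2 (array([0.43503144, 0.04272118]), np.float64(0.0645351406926642), np.float64(0.06035878575201173)) L3 (array([0.55051353, 0.05040272]), np.float64(0.0642741439936163), np.float64(0.05966733528763514))
```

Run:
```python
from h import *
s=r.snapshot("scene");t=r.snapshot("side")
print(plane(s,[(399,290)],0),plane(t,[(208,147)],0), plane(s,[(419,222)],.19),plane(t,[(204,102)],.19))
```

```text
[[0.4897071  0.49534099 0.        ]] [[0.48844906 0.4879398  0.        ]] [[0.49842596 0.49041386 0.19      ]] [[0.49079509 0.48250598 0.19      ]]
```

Request:
carry_out([
  [[0, 0, 0, 4, -0.9, 0, 8.8], [0, 0, 0, 8, -1.8, 0, 8.8], [0, 0, 0, 12, -2.7, 0, 8.8], [0, 0, 0, 16, -3.5, 0, 8.8], [0, 0, 0, 20, -4.4, 0, 8.8], [0, 0, 0, 24, -5.3, 0, 8.8], [0, 0, 0, 28, -6.2, 0, 8.8], [0, 0, 0, 32, -7, 0, 8.8], [0, 0, 0, 36, -8, 0, 8.8], [0, 0, 0, 36, -8.8, 0, 8.8]],
])

```text
clock: 7.05
tool_pos: [0.4029, 0.2816, 0.2189]
eef_rot: [0.704, 0.71, 0.003, -0.002]
contact_force: [0.4, 0.2, 0.6]
opening: 0.996
```

Run:
```python
from h import *
t=tool();print(t[0])
s=snap("wrist");np.save("t4.npy",s,allow_pickle=True)
crop(s,0,0,512,384,1.55,"w10.png")
```

```text
[0.40288697 0.28162821 0.21889475]
```

View pics/w10.png

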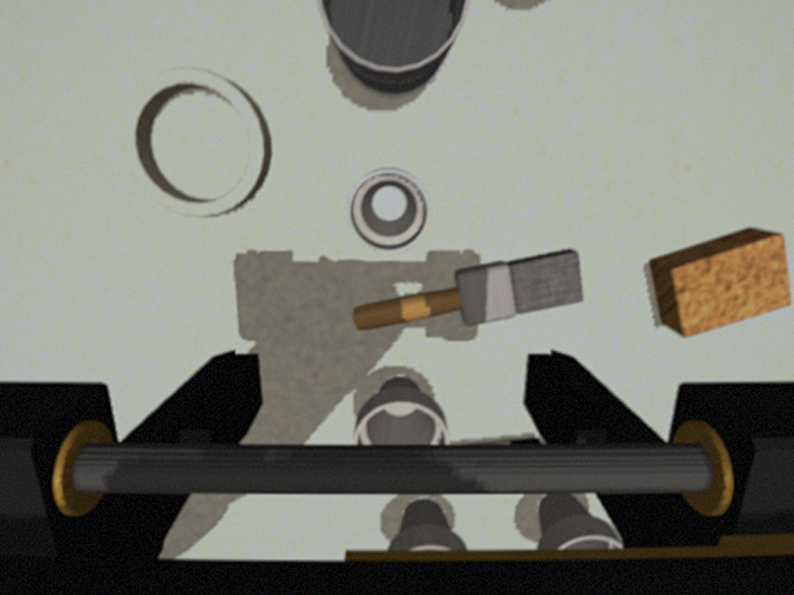

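Run:
```python
from h import *
s=np.load("t4.npy",allow_pickle=True).item()
k=1.55
print("S2",ctr(s,350,427,172,249,.058,k))
print("tin",plane(s,[(394/k,0)],.098))
```

```text
S2 (array([0.39989087, 0.31863415]), np.float64(0.047100000584041624), np.float64(0.046845435865449925))
tin [[0.40203933 0.4238824  0.098     ]]
```

Request:
carry_out([
  [[0, 0, 0, 2, -0.2, 2, 8.8], [0, 0, 0, 4.6, -0.4, 5, 8.8], [0, 0, 0, 4.6, -0.4, 9, 8.8], [0, 0, 0, 4.6, -0.4, 11, 8.8], [0, 0, 0, 4.6, -0.4, 11, 8.8], [0, 0, 0, 4.6, -0.4, 11, 8.8]],
])

```text
clock: 7.6
tool_pos: [0.4003, 0.3162, 0.1085]
eef_rot: [0.708, 0.706, -0.002, 0.001]
contact_force: [-0.1, -0.2, 0.3]
opening: 0.999
```

Run:
```python
from h import *
t=tool();print(t[0])
s=snap("wrist");np.save("t4.npy",s,allow_pickle=True)
k=1.55
o=cv2.resize(s["pixels"][:,:,::-1],None,fx=k,fy=k,interpolation=cv2.INTER_CUBIC)
circ(s,o,.4,.3187,.058,.026,k)
cv2.imwrite("pics/w11.png",o)
```

```text
[0.40026346 0.31617799 0.10845592]
```

View pics/w11.png

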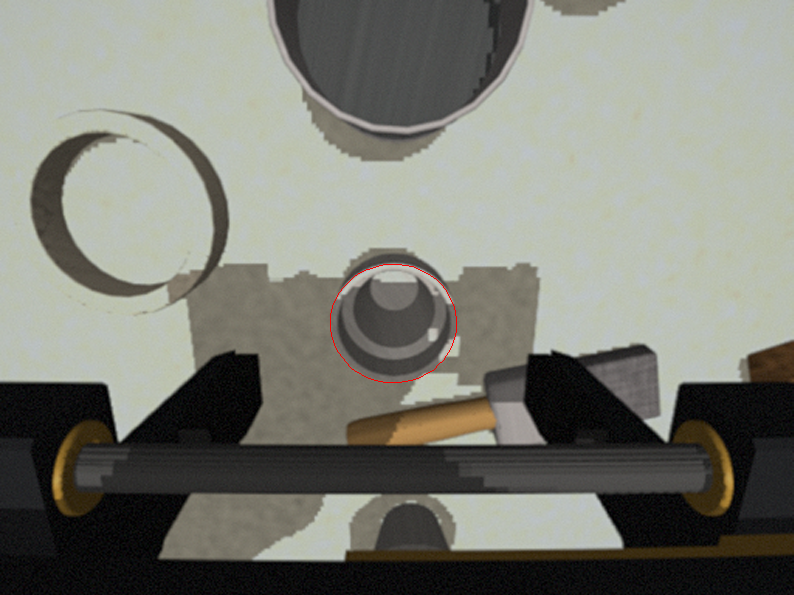

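Request:
carry_out([
  [[0, 0, 0, 0.1, 0, 3, 8.8], [0, 0, 0, 0.1, 0, 5, 8.8], [0, 0, 0, 0.1, 0, 6.2, 8.8], [0, 0, 0, 0.1, 0, 6.2, 8.8], [0, 0, 0, 0.1, 0, 6.2, 4.0], [0, 0, 0, 0.1, 0, 6.2, 4.0], [0, 0, 0, 0.1, 0, 6.2, 4.0], [0, 0, 0, 0.1, 0, 6.2, 4.0], [0, 0, 0, 0.1, 0, 6.2, 4.0]],
], force=15)

```text
clock: 8.4
tool_pos: [0.4005, 0.3203, 0.0486]
eef_rot: [0.707, 0.707, 0.001, 0.0]
contact_force: [-0.4, 0.0, 0.4]
opening: 0.646
```

Request:
carry_out([
  [[0, 0, 0, 0, 0, 0, 4.0], [0, 0, 0, 0, 0, 0, 4.0], [0, 0, 0, 0, 0, -4, 4.0], [0, 0, 0, 0, 0, -8, 4.0], [0, 0, 0, -3, 0.6, -12, 4.0], [0, 0, 0, -7, 1.4, -12, 4.0], [0, 0, 0, -11, 2.2, -12, 4.0], [0, 0, 0, -15, 3, -12, 4.0], [0, 0, 0, -19, 3.8, -12, 4.0], [0, 0, 0, -23, 4.5, -12, 4.0]],
])

```text
clock: 9.23
tool_pos: [0.4448, 0.0893, 0.1678]
eef_rot: [0.707, 0.707, 0.0, 0.0]
contact_force: [1.5, 0.2, -0.2]
opening: 0.591
```

Request:
carry_out([
  [[0, 0, 0, -4, 0.8, 0, 4.0], [0, 0, 0, -8, 1.6, 0, 4.0], [0, 0, 0, -12, 2.4, 0, 4.0], [0, 0, 0, -16, 3.1, 0, 4.0], [0, 0, 0, -20, 3.9, 0, 4.0], [0, 0, 0, -24, 4.6, 0, 4.0], [0, 0, 0, -25.5, 4.7, 0, 4.0], [0, 0, 0, -25.5, 4.7, 0, 4.0], [0, 0, 0, -25.5, 4.7, 0, 4.0]],
])

```text
clock: 9.98
tool_pos: [0.4913, -0.1644, 0.1674]
eef_rot: [0.708, 0.706, -0.0, -0.0]
contact_force: [0.5, 0.8, -1.2]
opening: 0.586
```

Run:
```python
from h import *
t=tool();print(t[0])
s=snap("wrist");np.save("t5.npy",s,allow_pickle=True)
crop(s,0,0,512,384,1.55,"w12.png")
s=snap("side");crop(s,200,180,460,320,3,"sd3.png")
```

```text
[ 0.49129149 -0.1643747   0.16742425]
```

View pics/w12.png

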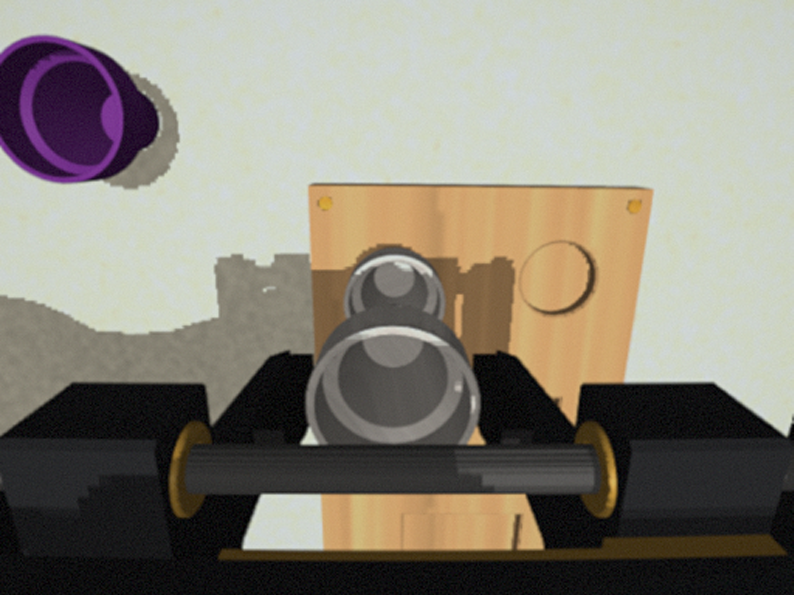

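View pics/sd3.png

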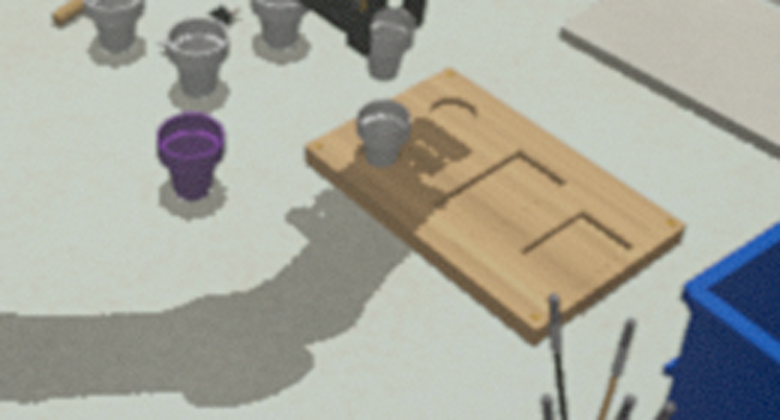

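Run:
```python
from h import *
s=np.load("t5.npy",allow_pickle=True).item()
k=1.55
print("low",plane(s,np.array([(344,298),(444,298),(394,253)])/k,.070).round(4))
print("held",plane(s,np.array([(306,405),(480,405),(393,326)])/k,.1785).round(4))
```

```text
low [[ 0.4663 -0.1642  0.07  ]
 [ 0.5169 -0.1644  0.07  ]
 [ 0.4917 -0.1411  0.07  ]]
held [[ 0.4656 -0.1636  0.1785]
 [ 0.5164 -0.1637  0.1785]
 [ 0.4911 -0.1391  0.1785]]
```

Request:
carry_out([
  [[0, 0, 0, -0.2, 0.1, 2, 4.0], [0, 0, 0, -0.2, 0.1, 4, 4.0], [0, 0, 0, -0.2, 0.1, 6, 4.0], [0, 0, 0, -0.2, 0.1, 7.5, 4.0], [0, 0, 0, -0.2, 0.1, 8.4, 4.0], [0, 0, 0, -0.2, 0.1, 8.8, 4.0], [0, 0, 0, -0.2, 0.1, 8.8, 4.0]],
])

```text
clock: 10.67
tool_pos: [0.4929, -0.1644, 0.0799]
eef_rot: [0.706, 0.708, -0.0, -0.0]
contact_force: [0.4, 0.2, -0.8]
opening: 0.589
```

Request:
carry_out([
  [[0, 0, 0, 0, 0, 0, 7.2], [0, 0, 0, 0, 0, 0, 7.2], [0, 0, 0, 0, 0, 0, 7.2], [0, 0, 0, 0, 0, 0, 7.2], [0, 0, 0, 0, 0, -4, 7.2], [0, 0, 0, 0, 0, -8, 8.8], [0, 0, 0, 3, 1, -12, 8.8], [0, 0, 0, 6.5, 2, -14, 8.8], [0, 0, 0, 6.5, 2, -14, 8.8], [0, 0, 0, 6.5, 2, -14, 8.8]],
])

```text
clock: 11.5
tool_pos: [0.515, -0.0973, 0.2221]
eef_rot: [0.705, 0.709, 0.003, 0.002]
contact_force: [-0.4, -0.8, -0.7]
opening: 0.996
```

Run:
```python
from h import *
t=tool();print(t[0])
s=snap("wrist");np.save("t6.npy",s,allow_pickle=True)
crop(s,0,0,512,384,1.55,"w13.png")
s=snap("side");crop(s,200,180,460,320,3,"sd4.png")
```

```text
[ 0.51504868 -0.09728925  0.22206915]
```

View pics/w13.png

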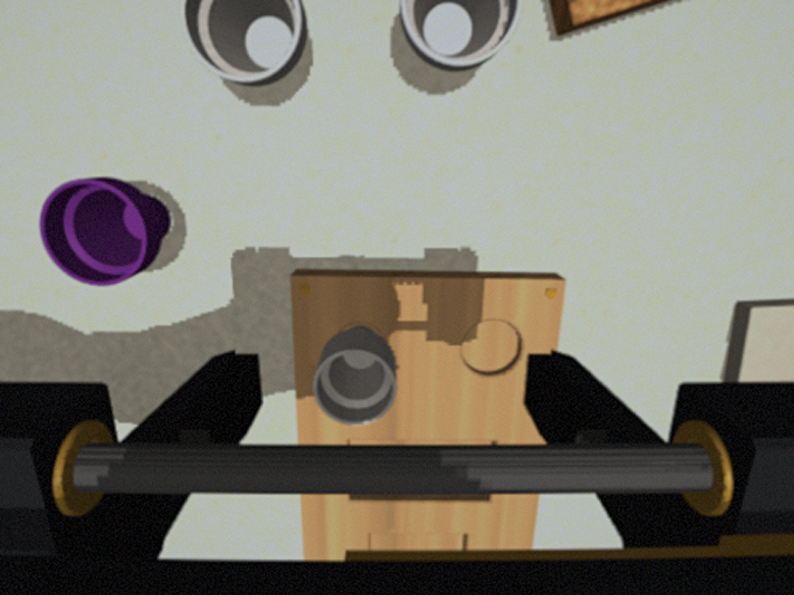

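View pics/sd4.png

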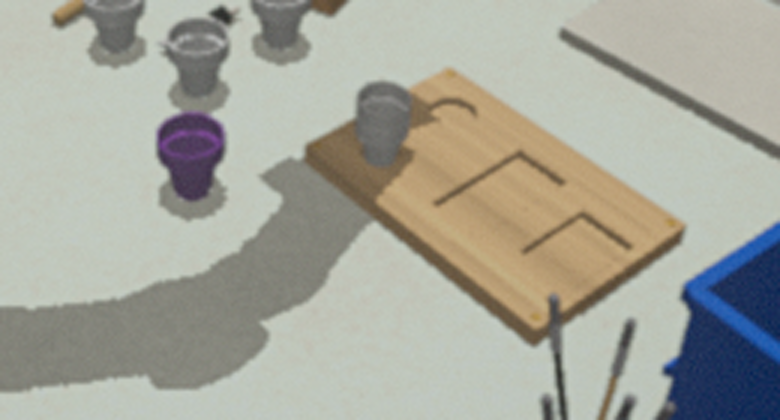

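Request:
carry_out([
  [[0, 0, 0, 4, 1, 0, 8.8], [0, 0, 0, 8, 2, 2, 8.8], [0, 0, 0, 12, 3, 5, 8.8], [0, 0, 0, 15.7, 3.8, 7, 8.8], [0, 0, 0, 15.7, 3.8, 9, 8.8], [0, 0, 0, 15.7, 3.8, 9, 8.8], [0, 0, 0, 15.7, 3.8, 9, 8.8]],
])

```text
clock: 12.18
tool_pos: [0.5488, 0.0544, 0.1274]
eef_rot: [0.707, 0.707, -0.003, -0.001]
contact_force: [-0.1, -0.6, 0.1]
opening: 1.001
```

Run:
```python
from h import *
t=tool();print(t[0])
s=snap("wrist");np.save("t7.npy",s,allow_pickle=True)
k=1.55
o=cv2.resize(s["pixels"][:,:,::-1],None,fx=k,fy=k,interpolation=cv2.INTER_CUBIC)
circ(s,o,.551,.055,.07,.033,k)
cv2.imwrite("pics/w14.png",o)
```

```text
[0.54880458 0.05438239 0.12742567]
```

View pics/w14.png

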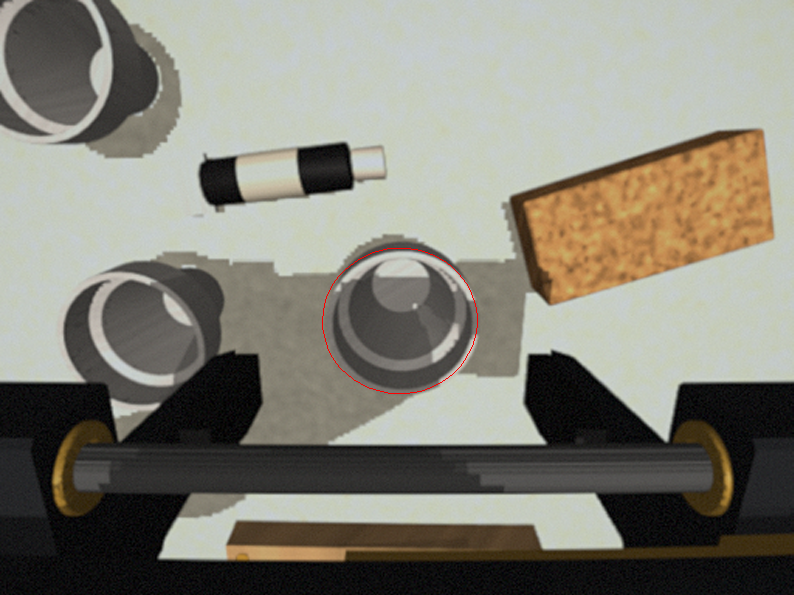

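Request:
carry_out([
  [[0, 0, 0, 0.1, 0.2, 3, 8.8], [0, 0, 0, 0.1, 0.2, 5.5, 8.8], [0, 0, 0, 0.1, 0.2, 7, 8.8], [0, 0, 0, 0.1, 0.2, 7, 8.8], [0, 0, 0, 0.1, 0.2, 7, 5.5], [0, 0, 0, 0.1, 0.2, 7, 5.5], [0, 0, 0, 0.1, 0.2, 7, 5.5], [0, 0, 0, 0.1, 0.2, 7, 5.5], [0, 0, 0, 0.1, 0.2, 7, 5.5], [0, 0, 0, 0.1, 0.2, 7, 5.5]],
], force=15)

```text
clock: 13.07
tool_pos: [0.5537, 0.057, 0.0611]
eef_rot: [0.707, 0.707, 0.001, 0.001]
contact_force: [-0.7, -2.0, 6.9]
opening: 0.741
```

Request:
carry_out([
  [[0, 0, 0, 0, 0, -4, 5.5], [0, 0, 0, 0, 0, -8, 5.5], [0, 0, 0, -4, 0.7, -8, 5.5], [0, 0, 0, -8, 1.4, -8, 5.5], [0, 0, 0, -12, 2.1, -8, 5.5], [0, 0, 0, -16, 2.8, -8, 5.5], [0, 0, 0, -20, 3.5, -8, 5.5], [0, 0, 0, -22.3, 3.9, -8, 5.5], [0, 0, 0, -22.3, 3.9, -8, 5.5], [0, 0, 0, -22.3, 3.9, -8, 5.5]],
])

```text
clock: 13.9
tool_pos: [0.5915, -0.1681, 0.1398]
eef_rot: [0.709, 0.706, -0.0, 0.0]
contact_force: [-0.4, 1.7, -1.1]
opening: 0.74
```

Run:
```python
from h import *
t=tool();print(t[0])
s=snap("wrist");np.save("t8.npy",s,allow_pickle=True)
crop(s,0,0,512,384,1.55,"w15.png")
s=snap("side");crop(s,200,150,460,320,3,"sd5.png")
```

```text
[ 0.59146339 -0.16806409  0.13978366]
```

View pics/w15.png

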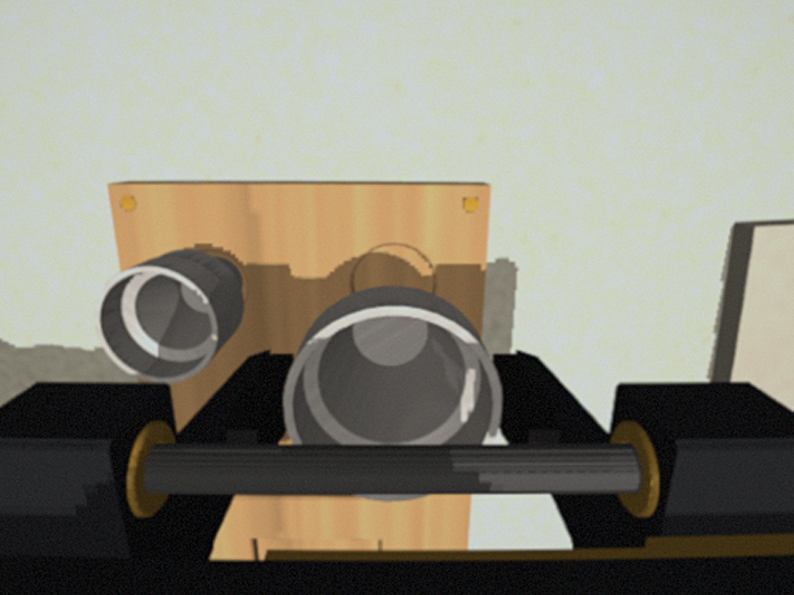

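View pics/sd5.png

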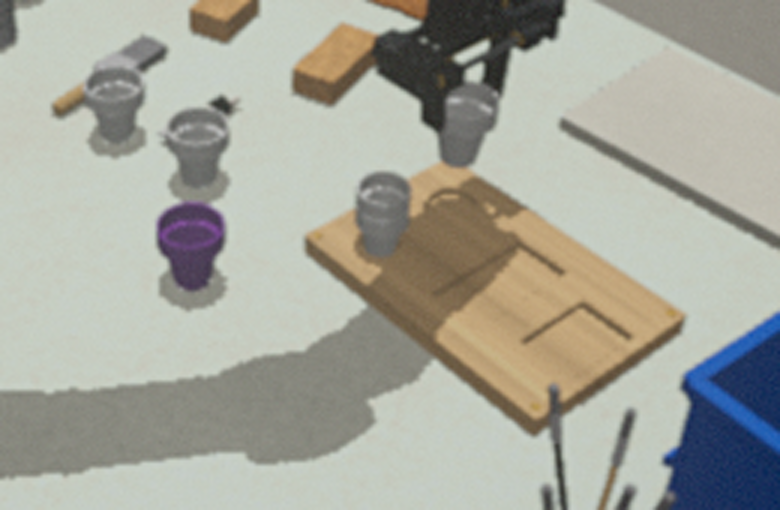

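Run:
```python
from h import *
s=np.load("t8.npy",allow_pickle=True).item()
k=1.55
print("held",ctr(s,284,502,306,500,.1505,k))
print("rec",plane(s,np.array([(352,283),(436,283),(394,244)])/k,.022).round(4))
```

```text
held (array([ 0.59117995, -0.1690145 ]), np.float64(0.06374328168448107), np.float64(0.06391071726399306))
rec [[ 0.5691 -0.1657  0.022 ]
 [ 0.6149 -0.1659  0.022 ]
 [ 0.592  -0.1443  0.022 ]]
```

Request:
carry_out([
  [[0, 0, 0, 0.1, 0.1, 2.5, 5.5], [0, 0, 0, 0.1, 0.1, 5, 5.5], [0, 0, 0, 0.1, 0.1, 6.2, 5.5], [0, 0, 0, 0.1, 0.1, 6.7, 5.5], [0, 0, 0, 0.1, 0.1, 6.9, 5.5], [0, 0, 0, 0.1, 0.1, 6.9, 5.5]],
])

```text
clock: 14.5
tool_pos: [0.5923, -0.1634, 0.0717]
eef_rot: [0.706, 0.708, -0.0, -0.0]
contact_force: [0.1, 0.6, -0.9]
opening: 0.738
```

Request:
carry_out([
  [[0, 0, 0, 0, 0, 0, 5.5], [0, 0, 0, 0, 0, 0, 5.5], [0, 0, 0, 0, 0, 0, 7.6], [0, 0, 0, 0, 0, 0, 7.6], [0, 0, 0, 0, 0, 0, 7.6], [0, 0, 0, 0, 0, 0, 7.6]],
])

```text
clock: 15.0
tool_pos: [0.5929, -0.1649, 0.0706]
eef_rot: [0.707, 0.707, 0.0, 0.0]
contact_force: [0.1, 0.2, -0.6]
opening: 0.864
```

Request:
carry_out([
  [[0, 0, 0, 0, 0, -4, 7.6], [0, 0, 0, 0, 0, -8, 8.8], [0, 0, 0, 3, -2, -12, 8.8], [0, 0, 0, 6.5, -5, -15, 8.8], [0, 0, 0, 6.5, -7, -15, 8.8], [0, 0, 0, 6.5, -7, -15, 8.8], [0, 0, 0, 6.5, -7, -15, 8.8]],
])

```text
clock: 15.58
tool_pos: [0.5217, -0.0991, 0.2218]
eef_rot: [0.706, 0.708, -0.0, 0.0]
contact_force: [0.6, -0.7, 0.3]
opening: 1.0
```

Run:
```python
from h import *
t=tool();print(t[0])
s=snap("wrist");np.save("t9.npy",s,allow_pickle=True)
crop(s,0,0,512,384,1.55,"w16.png")
```

```text
[ 0.52173856 -0.09910724  0.22180587]
```

View pics/w16.png

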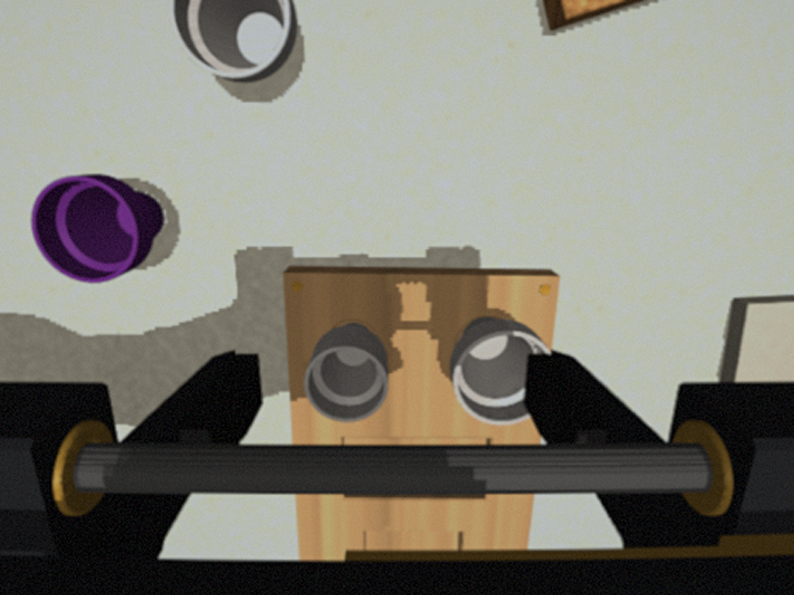

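Request:
carry_out([
  [[0, 0, 0, 4, -2.3, 0, 8.8], [0, 0, 0, 8, -4.6, 2, 8.8], [0, 0, 0, 12, -6.9, 5, 8.8], [0, 0, 0, 14.8, -8.6, 7, 8.8], [0, 0, 0, 14.8, -8.6, 9, 8.8], [0, 0, 0, 14.8, -8.6, 9, 8.8], [0, 0, 0, 14.8, -8.6, 9, 8.8]],
])

```text
clock: 16.22
tool_pos: [0.4367, 0.0487, 0.129]
eef_rot: [0.706, 0.708, -0.002, -0.001]
contact_force: [-0.1, -1.0, 0.5]
opening: 1.001
```

Run:
```python
from h import *
t=tool();print(t[0])
s=snap("wrist");np.save("t7.npy",s,allow_pickle=True)
k=1.55
o=cv2.resize(s["pixels"][:,:,::-1],None,fx=k,fy=k,interpolation=cv2.INTER_CUBIC)
circ(s,o,.4365,.047,.07,.033,k)
cv2.imwrite("pics/w17.png",o)
```

```text
[0.436679   0.0487055  0.12900977]
```

View pics/w17.png

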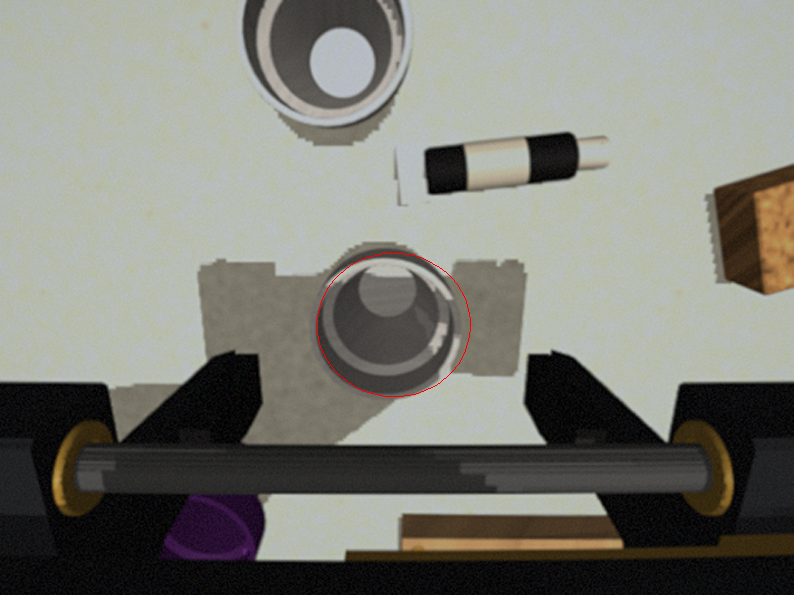

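Request:
carry_out([
  [[0, 0, 0, -0.1, -0.2, 3, 8.8], [0, 0, 0, -0.1, -0.2, 5.5, 8.8], [0, 0, 0, -0.1, -0.2, 7.2, 8.8], [0, 0, 0, -0.1, -0.2, 7.2, 8.8], [0, 0, 0, -0.1, -0.2, 7.2, 5.5], [0, 0, 0, -0.1, -0.2, 7.2, 5.5], [0, 0, 0, -0.1, -0.2, 7.2, 5.5], [0, 0, 0, -0.1, -0.2, 7.2, 5.5], [0, 0, 0, -0.1, -0.2, 7.2, 5.5], [0, 0, 0, -0.1, -0.2, 7.2, 5.5]],
], force=15)

```text
clock: 17.1
tool_pos: [0.4357, 0.0469, 0.0598]
eef_rot: [0.707, 0.707, 0.001, 0.001]
contact_force: [-0.2, -1.9, 7.7]
opening: 0.74
```

Request:
carry_out([
  [[0, 0, 0, 0, 0, -4, 5.5], [0, 0, 0, 0, 0, -8, 5.5], [0, 0, 0, -2, 1.5, -11, 5.5], [0, 0, 0, -5, 3.7, -11, 5.5], [0, 0, 0, -8, 5.9, -11, 5.5], [0, 0, 0, -11, 8.1, -11, 5.5], [0, 0, 0, -14, 10.3, -11, 5.5], [0, 0, 0, -17, 12.5, -11, 5.5], [0, 0, 0, -20, 14.8, -11, 5.5], [0, 0, 0, -21.3, 15.7, -11, 5.5]],
])

```text
clock: 17.93
tool_pos: [0.5938, -0.1722, 0.169]
eef_rot: [0.709, 0.705, -0.0, 0.002]
contact_force: [0.2, -0.6, -0.2]
opening: 0.744
```

Request:
carry_out([
  [[0, 0, 0, 0, 0, 0, 5.5], [0, 0, 0, 0, 0, 0, 5.5]],
])

```text
clock: 18.1
tool_pos: [0.5913, -0.1664, 0.1686]
eef_rot: [0.708, 0.706, -0.0, -0.0]
contact_force: [-1.3, 0.6, -1.4]
opening: 0.739
```

Run:
```python
from h import *
t=tool();print(t[0])
s=snap("wrist");np.save("t8.npy",s,allow_pickle=True)
crop(s,0,0,512,384,1.55,"w18.png")
```

```text
[ 0.59126932 -0.16642734  0.16855961]
```

View pics/w18.png

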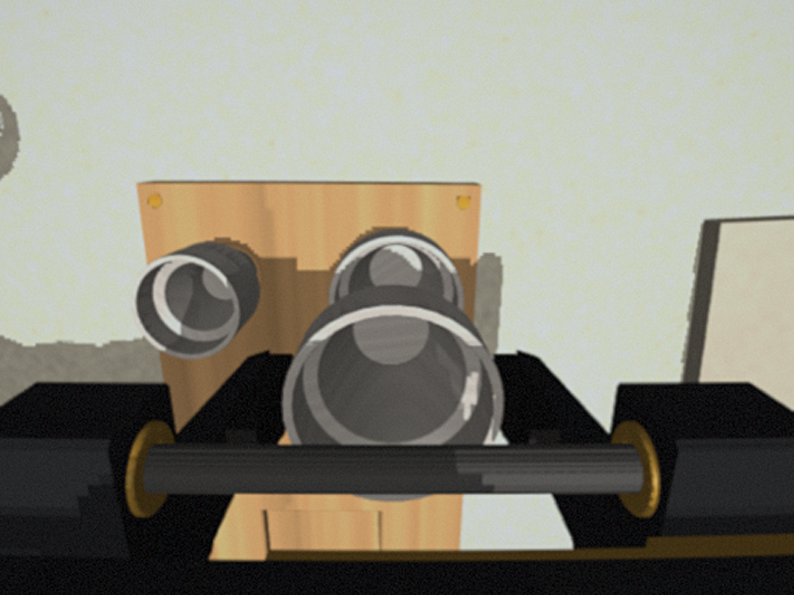

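Run:
```python
from h import *
s=np.load("t8.npy",allow_pickle=True).item()
k=1.55
print("held",ctr(s,284,503,306,500,.1795,k))
print("low",plane(s,np.array([(330,293),(463,293),(396,238)])/k,.082).round(4))
```

```text
held (array([ 0.59112691, -0.16727105]), np.float64(0.06393597795370165), np.float64(0.0637696431312732))
low [[ 0.5608 -0.1605  0.082 ]
 [ 0.6248 -0.1606  0.082 ]
 [ 0.5925 -0.1338  0.082 ]]
```

Request:
carry_out([
  [[0, 0, 0, 0.1, 0.15, 2.5, 5.5], [0, 0, 0, 0.1, 0.15, 4.5, 5.5], [0, 0, 0, 0.1, 0.15, 6, 5.5], [0, 0, 0, 0.1, 0.15, 7.1, 5.5], [0, 0, 0, 0.1, 0.15, 7.6, 5.5], [0, 0, 0, 0.1, 0.15, 7.6, 5.5], [0, 0, 0, 0.1, 0.15, 7.6, 5.5], [0, 0, 0, 0.1, 0.15, 7.6, 7.6], [0, 0, 0, 0.1, 0.15, 7.6, 7.6], [0, 0, 0, 0.1, 0.15, 7.6, 7.6]],
])

```text
clock: 18.98
tool_pos: [0.5935, -0.1647, 0.0932]
eef_rot: [0.707, 0.707, 0.0, 0.0]
contact_force: [0.6, 0.5, 0.5]
opening: 0.861
```

Request:
carry_out([
  [[0, 0, 0, 0, 0, 0, 7.6], [0, 0, 0, 0, 0, -4, 7.6], [0, 0, 0, 0, 0, -8, 8.8], [0, 0, 0, 3, -2, -12, 8.8], [0, 0, 0, 6.5, -5, -13, 8.8], [0, 0, 0, 6.5, -7, -13, 8.8], [0, 0, 0, 6.5, -7, -13, 8.8], [0, 0, 0, 6.5, -7, -13, 8.8]],
])

```text
clock: 19.65
tool_pos: [0.5222, -0.0994, 0.2235]
eef_rot: [0.706, 0.708, -0.0, 0.0]
contact_force: [0.1, -0.7, 0.7]
opening: 0.997
```

Run:
```python
from h import *
t=tool();print(t[0])
s=snap("wrist");np.save("t9.npy",s,allow_pickle=True)
crop(s,0,0,512,384,1.55,"w19.png")
s=snap("side");crop(s,200,150,460,320,3,"sd6.png")
```

```text
[ 0.52220174 -0.09936513  0.22351781]
```

View pics/w19.png

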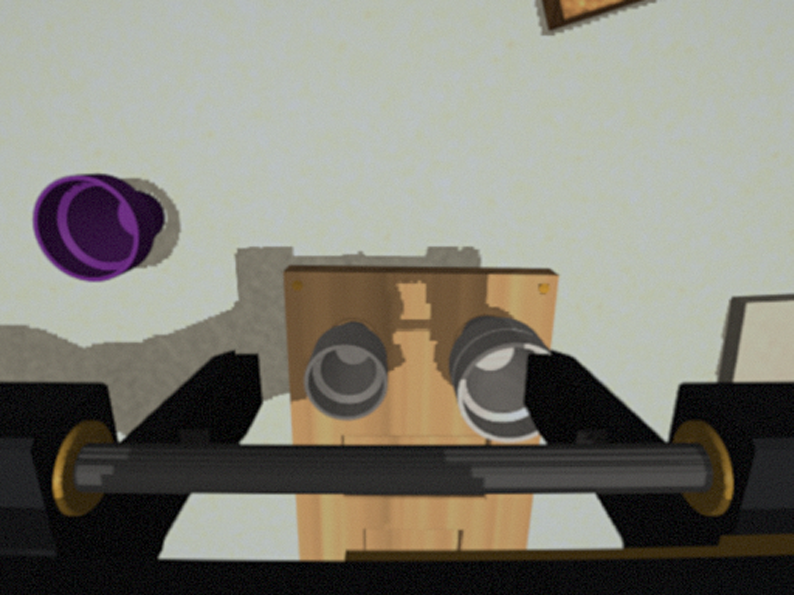

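View pics/sd6.png

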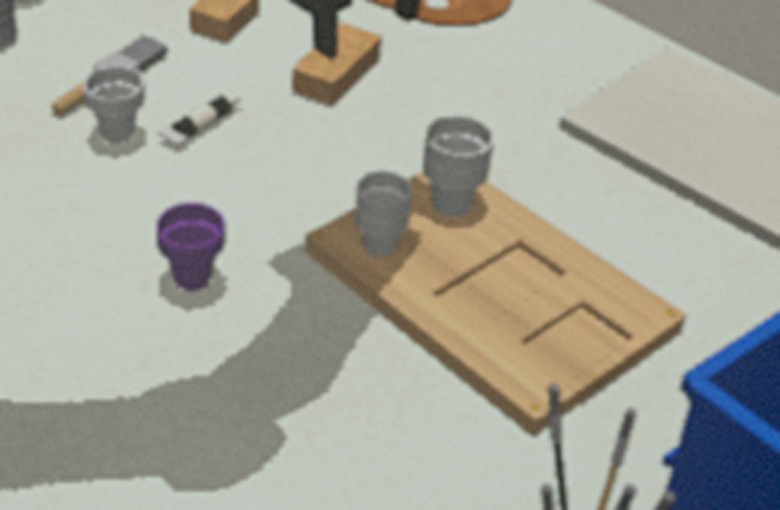

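Request:
carry_out([
  [[0, 0, 0, 3.8, -1.6, 0, 8.8], [0, 0, 0, 7.6, -3.2, 0, 8.8], [0, 0, 0, 11.4, -4.8, 0, 8.8], [0, 0, 0, 15, -6.3, 0, 8.8], [0, 0, 0, 19, -8, 2, 8.8], [0, 0, 0, 23, -9.6, 4, 8.8], [0, 0, 0, 26.3, -11, 6, 8.8], [0, 0, 0, 26.3, -11, 9, 8.8], [0, 0, 0, 26.3, -11, 9, 8.8], [0, 0, 0, 26.3, -11, 9, 8.8]],
])

```text
clock: 20.58
tool_pos: [0.4133, 0.1629, 0.1313]
eef_rot: [0.707, 0.707, -0.002, -0.0]
contact_force: [-0.3, -0.6, 0.4]
opening: 0.999
```

Run:
```python
from h import *
t=tool();print(t[0])
s=snap("wrist");np.save("t7.npy",s,allow_pickle=True)
k=1.55
o=cv2.resize(s["pixels"][:,:,::-1],None,fx=k,fy=k,interpolation=cv2.INTER_CUBIC)
circ(s,o,.413,.162,.07,.033,k)
cv2.imwrite("pics/w20.png",o)
```

```text
[0.41328867 0.16286829 0.13125208]
```

View pics/w20.png

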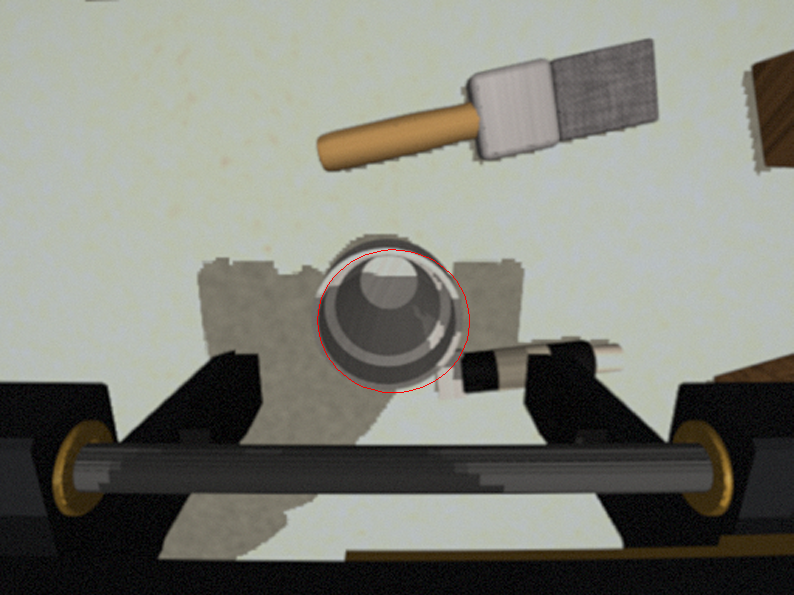

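Request:
carry_out([
  [[0, 0, 0, 0.1, -0.2, 3, 8.8], [0, 0, 0, 0.1, -0.2, 5.5, 8.8], [0, 0, 0, 0.1, -0.2, 7.3, 8.8], [0, 0, 0, 0.1, -0.2, 7.3, 8.8], [0, 0, 0, 0.1, -0.2, 7.3, 5.5], [0, 0, 0, 0.1, -0.2, 7.3, 5.5], [0, 0, 0, 0.1, -0.2, 7.3, 5.5], [0, 0, 0, 0.1, -0.2, 7.3, 5.5], [0, 0, 0, 0.1, -0.2, 7.3, 5.5], [0, 0, 0, 0.1, -0.2, 7.3, 5.5]],
], force=15)

```text
clock: 21.47
tool_pos: [0.4123, 0.1642, 0.061]
eef_rot: [0.707, 0.707, 0.001, 0.001]
contact_force: [-0.3, -1.0, 8.7]
opening: 0.749
```

Request:
carry_out([
  [[0, 0, 0, 0, 0, 0, 5.5], [0, 0, 0, 0, 0, -4, 5.5], [0, 0, 0, 0, 0, -8, 5.5], [0, 0, 0, 0, 0, -12, 5.5], [0, 0, 0, -3, 1.7, -13.5, 5.5], [0, 0, 0, -6.5, 3.6, -13.5, 5.5], [0, 0, 0, -10, 5.5, -13.5, 5.5], [0, 0, 0, -13.5, 7.4, -13.5, 5.5], [0, 0, 0, -17, 9.4, -13.5, 5.5], [0, 0, 0, -20, 11, -13.5, 5.5]],
])

```text
clock: 22.3
tool_pos: [0.5221, -0.0393, 0.1954]
eef_rot: [0.708, 0.706, -0.0, 0.001]
contact_force: [-0.1, 1.0, -0.7]
opening: 0.748
```

Request:
carry_out([
  [[0, 0, 0, -3, 1.6, 0, 5.5], [0, 0, 0, -6, 3.3, 0, 5.5], [0, 0, 0, -9, 5, 0, 5.5], [0, 0, 0, -12, 6.6, 0, 5.5], [0, 0, 0, -12.9, 7.1, 0, 5.5], [0, 0, 0, -12.9, 7.1, 0, 5.5], [0, 0, 0, -12.9, 7.1, 0, 5.5], [0, 0, 0, -12.9, 7.1, 0, 5.5]],
])

```text
clock: 22.97
tool_pos: [0.5915, -0.1623, 0.195]
eef_rot: [0.706, 0.708, 0.0, -0.001]
contact_force: [-0.3, -0.3, -0.5]
opening: 0.746
```

Run:
```python
from h import *
t=tool();print(t[0])
s=snap("wrist");np.save("t8.npy",s,allow_pickle=True)
crop(s,0,0,512,384,1.55,"w21.png")
```

```text
[ 0.59147529 -0.16234207  0.19498127]
```

View pics/w21.png

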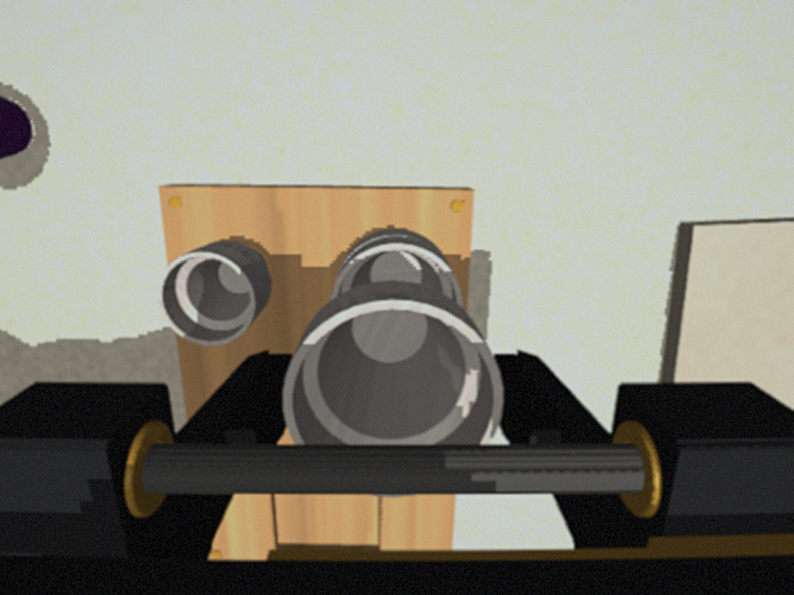

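Run:
```python
from h import *
s=np.load("t8.npy",allow_pickle=True).item()
k=1.55
print("held",ctr(s,284,503,301,495,.205,k))
print("low",plane(s,np.array([(334,293),(462,293),(397,244)])/k,.104).round(4))
```

```text
held (array([ 0.5913601 , -0.16206107]), np.float64(0.06417977796991103), np.float64(0.06373466032621009))
low [[ 0.5623 -0.1577  0.104 ]
 [ 0.6252 -0.1575  0.104 ]
 [ 0.5931 -0.1333  0.104 ]]
```

Request:
carry_out([
  [[0, 0, 0, 0, 0.15, 1, 5.5], [0, 0, 0, 0, 0.15, 2, 5.5], [0, 0, 0, 0, 0.15, 2, 5.5], [0, 0, 0, 0, 0.15, 2, 5.5], [0, 0, 0, 0, 0.15, 2, 5.5]],
])

```text
clock: 23.43
tool_pos: [0.5937, -0.1645, 0.1744]
eef_rot: [0.707, 0.707, -0.0, -0.0]
contact_force: [-0.1, 0.8, -1.5]
opening: 0.747
```

Request:
carry_out([
  [[0, 0, 0, -0.1, 0, 2.5, 5.5], [0, 0, 0, -0.1, 0, 4, 5.5], [0, 0, 0, -0.1, 0, 5.2, 5.5], [0, 0, 0, -0.1, 0, 5.8, 5.5], [0, 0, 0, -0.1, 0, 5.9, 5.5], [0, 0, 0, -0.1, 0, 5.9, 5.5], [0, 0, 0, -0.1, 0, 5.9, 5.5], [0, 0, 0, -0.1, 0, 5.9, 7.6], [0, 0, 0, -0.1, 0, 5.9, 7.6], [0, 0, 0, -0.1, 0, 5.9, 7.6]],
])

```text
clock: 24.27
tool_pos: [0.594, -0.1658, 0.1159]
eef_rot: [0.707, 0.707, 0.0, 0.0]
contact_force: [-0.1, -1.1, -0.9]
opening: 0.865
```

Request:
carry_out([
  [[0, 0, 0, 0, 0, 0, 7.6], [0, 0, 0, 0, 0, -4, 7.6], [0, 0, 0, 0, 0, -8, 8.8], [0, 0, 0, 3, 0, -12, 8.8], [0, 0, 0, 7, 2, -12, 8.8], [0, 0, 0, 11, 4, -12, 8.8], [0, 0, 0, 15, 6, -12, 8.8], [0, 0, 0, 19, 7.5, -12, 8.8], [0, 0, 0, 19, 7.5, -12, 8.8], [0, 0, 0, 19, 7.5, -12, 8.8]],
])

```text
clock: 25.1
tool_pos: [0.6694, 0.0317, 0.2359]
eef_rot: [0.704, 0.71, 0.002, -0.001]
contact_force: [-0.0, 0.5, 0.2]
opening: 0.998
```

Run:
```python
from h import *
t=tool();print(t[0])
s=snap("wrist");np.save("b1.npy",s,allow_pickle=True)
crop(s,0,0,512,384,1.55,"w22.png")
s=snap("side");crop(s,200,130,460,320,3,"sd7.png")
```

```text
[0.66941184 0.03171853 0.2359363 ]
```

View pics/w22.png

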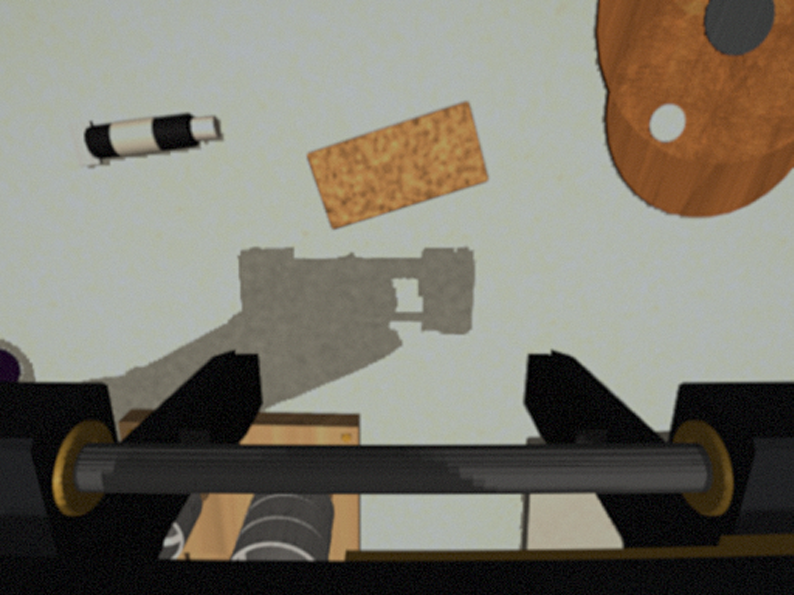

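View pics/sd7.png

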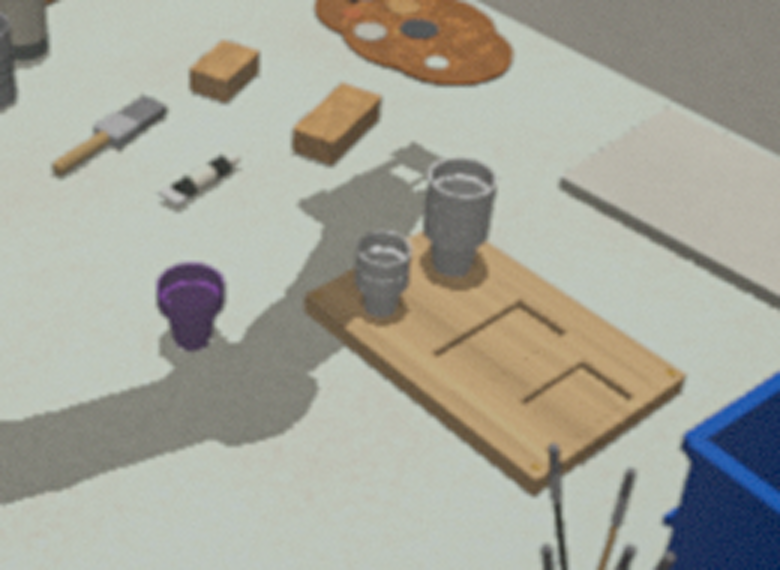

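```bash
cat >> h.py <<'E'
def block(s,roi,z=.034,dbg=None):
    x0,y0,x1,y1=roi
    g=cv2.cvtColor(cv2.GaussianBlur(s["pixels"],(3,3),0),cv2.COLOR_RGB2HSV)
    m=((g[:,:,1]>95)&(g[:,:,0]<25)&(g[:,:,2]>110)).astype(np.uint8)*255
    mm=np.zeros_like(m);mm[y0:y1,x0:x1]=m[y0:y1,x0:x1]
    mm=cv2.morphologyEx(mm,cv2.MORPH_CLOSE,np.ones((7,7)))
    mm=cv2.morphologyEx(mm,cv2.MORPH_OPEN,np.ones((5,5)))
    c=max(cv2.findContours(mm,cv2.RETR_EXTERNAL,cv2.CHAIN_APPROX_NONE)[0],key=cv2.contourArea)
    P=plane(s,c.reshape(-1,2),z)[:,:2]
    (cx,cy),(w,h),a=cv2.minAreaRect((P*1000).astype(np.float32))
    if w<h: w,h,a=h,w,a+90
    a=(a+90)%180-90
    return cx,cy,w,h,a
E
python3 - <<'E'
from h import *
t=tool();print(t[0],r.get_state()["q"].round(2))
s=snap("wrist")
print(block(s,(190,55,325,155)))
E
```

```text
[0.66856517 0.02414303 0.23540114] [ 0.15  0.8  -0.51  1.42  0.42  1.03 -0.45]
(672.3228759765625, 94.20187377929688, 112.8365249633789, 53.307613372802734, 17.785306930541992)
```

Request:
carry_out([
  [[0, 0, 0.12, 2, -1, 2, 8.0], [0, 0, 0.24, 4, -2, 4, 8.0], [0, 0, 0.36, 6.1, -2.5, 6, 8.0], [0, 0, 0.48, 6.1, -2.5, 8, 8.0], [0, 0, 0.6, 6.1, -2.5, 9, 8.0], [0, 0, 0.72, 6.1, -2.5, 10, 8.0], [0, 0, 0.84, 6.1, -2.5, 11, 8.0], [0, 0, 0.96, 6.1, -2.5, 11, 8.0], [0, 0, 1.08, 6.1, -2.5, 11, 8.0], [0, 0, 1.2, 6.1, -2.5, 11, 8.0]],
])

```text
clock: 26.08
tool_pos: [0.6437, 0.0819, 0.1256]
eef_rot: [0.984, 0.18, -0.0, 0.001]
contact_force: [-0.3, 0.1, 0.6]
opening: 0.909
```

Request:
carry_out([
  [[0, 0, 0.06, 0, 0, 0, 8.0], [0, 0, 0.06, 0, 0, 0, 8.0], [0, 0, 0.06, 0, 0, 0, 8.0], [0, 0, 0.06, 0, 0, 0, 8.0]],
])

```text
clock: 26.42
tool_pos: [0.6438, 0.0837, 0.1258]
eef_rot: [0.988, 0.155, -0.0, 0.0]
contact_force: [-0.6, 0.0, -0.2]
opening: 0.908
```

Run:
```python
from h import *
t=tool();print(t[0],t[1].as_matrix().round(3),r.get_state()["q"].round(2))
s=snap("wrist")
k=1.55
o=cv2.resize(s["pixels"][:,:,::-1],None,fx=k,fy=k,interpolation=cv2.INTER_CUBIC)
a=np.radians(17.8);u=np.array([np.cos(a),np.sin(a)]);v=np.array([-u[1],u[0]]);c=np.array([.6723,.0942])
P=[np.r_[c+i*.0575*u+j*.0275*v,.034] for i,j in((1,1),(1,-1),(-1,-1),(-1,1))]
cv2.polylines(o,[np.round(proj(s,np.array(P))*k).astype(int)],True,(0,0,255),1)
cv2.imwrite("pics/w23.png",o)
```

```text
[0.64381674 0.08366915 0.12584993] [[ 0.952  0.306  0.   ]
 [ 0.306 -0.952 -0.001]
 [-0.     0.001 -1.   ]] [-0.14  0.87 -0.12  1.59  0.14  0.7  -1.58]
```

View pics/w23.png

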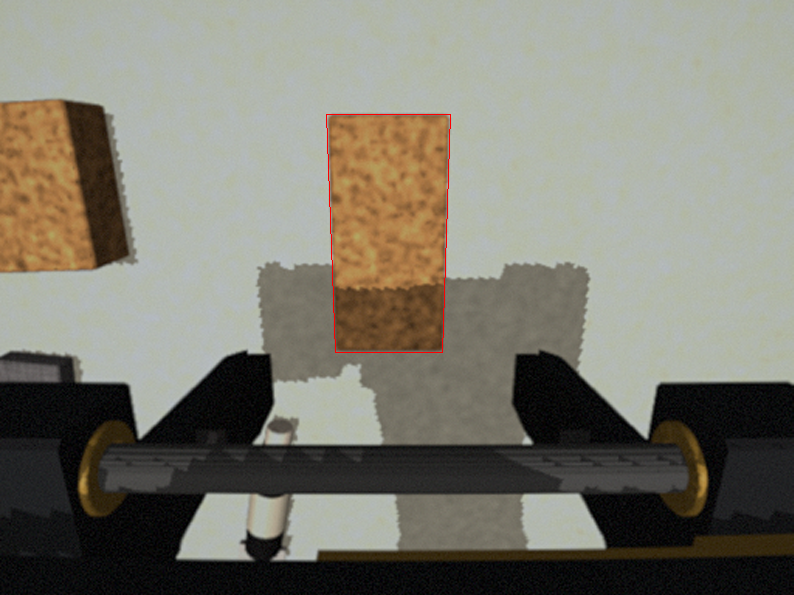

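Request:
carry_out([
  [[0, 0, 0, 0, 0, 4, 8.0], [0, 0, 0, 0, 0, 7.5, 8.0], [0, 0, 0, 0, 0, 9.3, 8.0], [0, 0, 0, 0, 0, 9.3, 8.0], [0, 0, 0, 0, 0, 9.3, 8.0], [0, 0, 0, 0, 0, 9.3, 4.5], [0, 0, 0, 0, 0, 9.3, 4.5], [0, 0, 0, 0, 0, 9.3, 4.5], [0, 0, 0, 0, 0, 9.3, 4.5], [0, 0, 0, 0, 0, 9.3, 4.5]],
], force=35)

```text
clock: 27.3
tool_pos: [0.6447, 0.0853, 0.0341]
eef_rot: [0.988, 0.155, 0.001, -0.0]
contact_force: [-0.5, -0.5, 5.0]
opening: 0.62
```

Request:
carry_out([
  [[0, 0, 0, 0, 0, -4, 4.5], [0, 0, 0, 0, 0, -8, 4.5], [0, 0, 0.1, 0, 0, -12, 4.5], [0, 0, 0.2, 0, 0, -16, 4.5], [0, 0, 0.32, 0, 0, -16, 4.5], [0, 0, 0.32, 0, 0, -16, 4.5], [0, 0, 0.32, 0, 0, -16, 4.5], [0, 0, 0.32, 0, 0, -16, 4.5]],
])

```text
clock: 27.97
tool_pos: [0.6424, 0.0851, 0.1911]
eef_rot: [1.0, -0.003, -0.002, 0.0]
contact_force: [-0.4, -0.3, -1.4]
opening: 0.617
```

Run:
```python
from h import *
t=tool();print(t[0],t[1].as_matrix().round(3))
s=snap("wrist")
crop(s,0,0,512,384,1.55,"w24.png")
p=tool()[0];T=np.array([.5128,-.2763,.2])-p
print(t[1].inv().apply(T)*100)
```

```text
[0.64240244 0.08505312 0.19112754] [[ 1.    -0.006 -0.004]
 [-0.006 -1.    -0.001]
 [-0.004  0.001 -1.   ]]
[-12.75077957  36.2131999   -0.8361949 ]
```

View pics/w24.png

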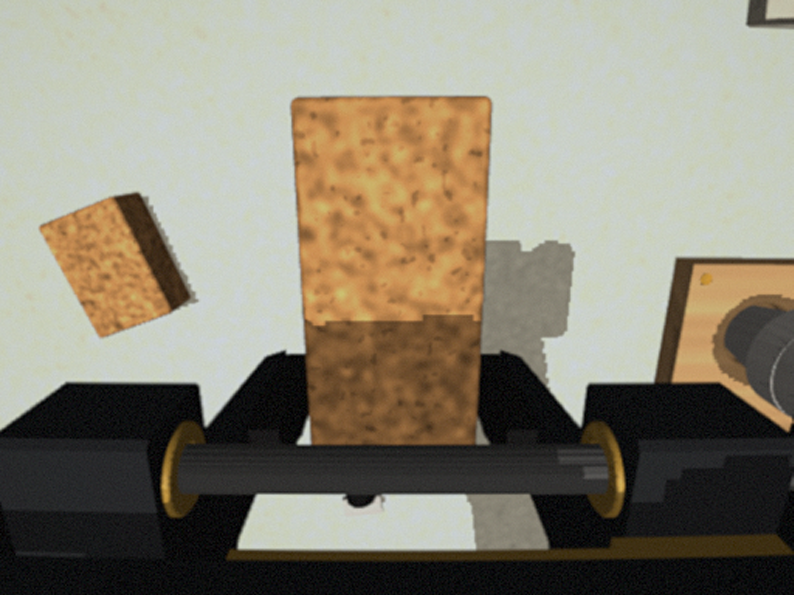

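Run:
```python
from h import *
t=tool();print(t[0],t[1].as_matrix().round(3))
s=snap("wrist")
k=1.55
for z in(.190,.192):
  P=plane(s,np.array([(292,97),(491,97),(304,320),(481,320)])/k,z);print(z,t[1].inv().apply(P-t[0]).round(4))
p=t[0];print(t[1].inv().apply(np.array([.5128,-.2763,.2])-p)*100)
```

```text
[0.64243992 0.08505665 0.19091111] [[ 1.    -0.007 -0.004]
 [-0.007 -1.    -0.001]
 [-0.004  0.001 -1.   ]]
0.19 [[ 0.0861 -0.0259  0.0006]
 [ 0.0861  0.0271  0.0006]
 [ 0.0231 -0.0259  0.0008]
 [ 0.0231  0.0276  0.0008]]
0.192 [[ 0.0859 -0.0255 -0.0014]
 [ 0.0859  0.0267 -0.0014]
 [ 0.0238 -0.0255 -0.0012]
 [ 0.0238  0.0272 -0.0012]]
[-12.72739086  36.22138391  -0.83804448]
```

Request:
carry_out([
  [[0, 0, 0, -1.2, 3.6, -1, 4.5], [0, 0, 0, -2.5, 7.2, -1, 4.5], [0, 0, 0, -3.8, 10.8, -1, 4.5], [0, 0, 0, -5, 14.4, -1, 4.5], [0, 0, 0, -6.3, 18, -1, 4.5], [0, 0, 0, -7.6, 21.6, -1, 4.5], [0, 0, 0, -8.9, 25.2, -1, 4.5], [0, 0, 0, -10.2, 28.8, -1, 4.5], [0, 0, 0, -11.4, 32.4, -1, 4.5], [0, 0, 0, -12.7, 36, -1, 4.5]],
])

```text
clock: 28.9
tool_pos: [0.5122, -0.2751, 0.2016]
eef_rot: [1.0, -0.004, -0.001, -0.001]
contact_force: [1.3, -0.2, -0.7]
opening: 0.618
```

Request:
carry_out([
  [[0, 0, 0, 0, 0.2, 0, 4.5], [0, 0, 0, 0, 0.2, 0, 4.5], [0, 0, 0, 0, 0.2, 0, 4.5], [0, 0, 0, 0, 0.2, 0, 4.5], [0, 0, 0, 0, 0.2, 0, 4.5]],
])

```text
clock: 29.32
tool_pos: [0.5143, -0.2734, 0.2024]
eef_rot: [1.0, -0.003, -0.0, -0.001]
contact_force: [-0.6, 0.3, -0.7]
opening: 0.616
```

Run:
```python
from h import *
t=tool();print(t[0],t[1].as_matrix().round(3))
s=snap("wrist")
crop(s,0,0,512,384,1.55,"w25.png")
s=snap("scene");crop(s,100,100,330,240,3.4,"sc3.png")
```

```text
[ 0.51433521 -0.27339079  0.20239747] [[ 1.    -0.005 -0.   ]
 [-0.005 -1.     0.001]
 [-0.    -0.001 -1.   ]]
```

View pics/w25.png

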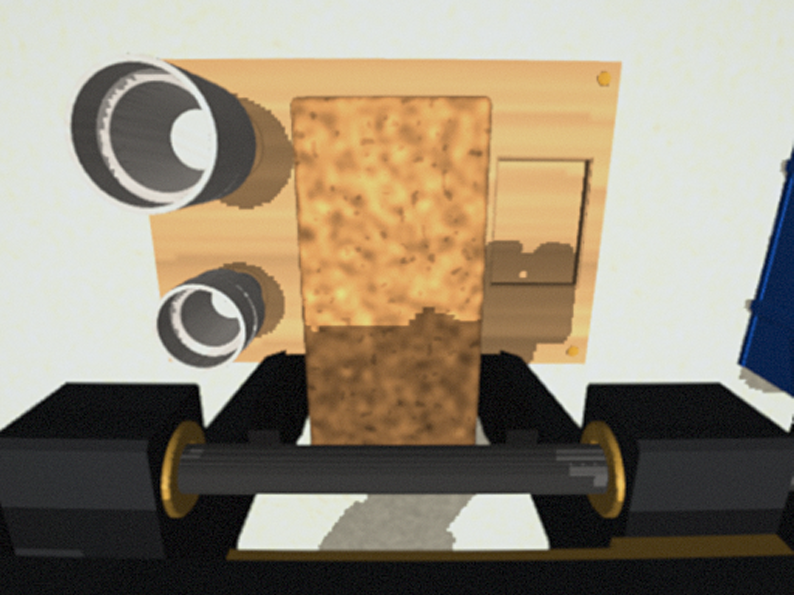

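View pics/sc3.png

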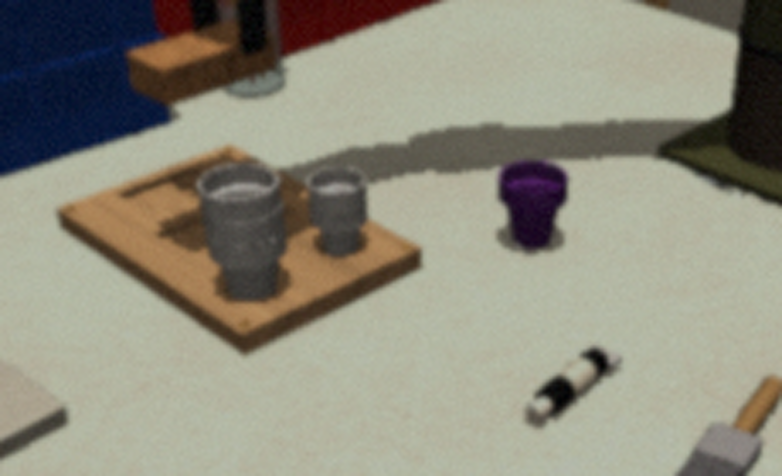

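Run:
```python
from h import *
t=tool();print(t[0])
s=snap("wrist")
crop(s,300,20,420,250,2.6,"w26.png")
k=1.55
P=plane(s,np.array([(604,79),(572,352),(497,158),(593,158),(577,284),(491,284)])/k,.022)*1000
print(P.round(1),P[2:].mean(0))
```

```text
[ 0.5141796  -0.27398694  0.2026092 ]
[[ 628.  -404.5   22. ]
 [ 447.8 -401.9   22. ]
 [ 581.2 -341.2   22. ]
 [ 581.2 -402.4   22. ]
 [ 498.  -400.3   22. ]
 [ 498.4 -341.4   22. ]] [ 539.71618249 -371.34218637   22.        ]
```

View pics/w26.png

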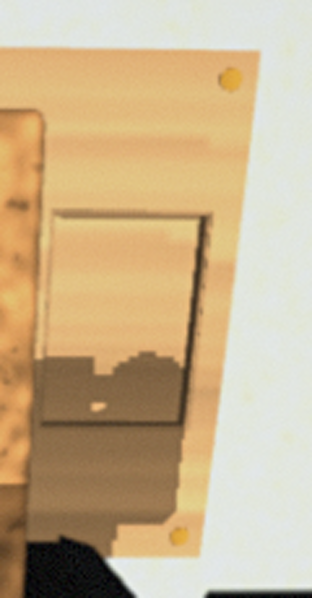

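Request:
carry_out([
  [[0, 0, 0, -0.2, 0.3, 3, 4.5], [0, 0, 0, -0.2, 0.3, 6, 4.5], [0, 0, 0, -0.2, 0.3, 9, 4.5], [0, 0, 0, -0.2, 0.3, 11.5, 4.5], [0, 0, 0, -0.2, 0.3, 11.5, 4.5], [0, 0, 0, -0.2, 0.3, 11.5, 4.5], [0, 0, 0, -0.2, 0.3, 11.5, 4.5]],
])

```text
clock: 30.05
tool_pos: [0.5125, -0.2788, 0.089]
eef_rot: [1.0, -0.004, 0.001, 0.0]
contact_force: [0.3, 0.1, -0.1]
opening: 0.614
```

Run:
```python
from h import *
t=tool();print(t[0],t[1].as_matrix().round(3))
s=snap("wrist");np.save("t10.npy",s,allow_pickle=True)
crop(s,0,0,512,384,1.55,"w27.png")
```

```text
[ 0.51253559 -0.27875034  0.08899884] [[ 1.    -0.009  0.002]
 [-0.009 -1.    -0.001]
 [ 0.002  0.001 -1.   ]]
```

View pics/w27.png

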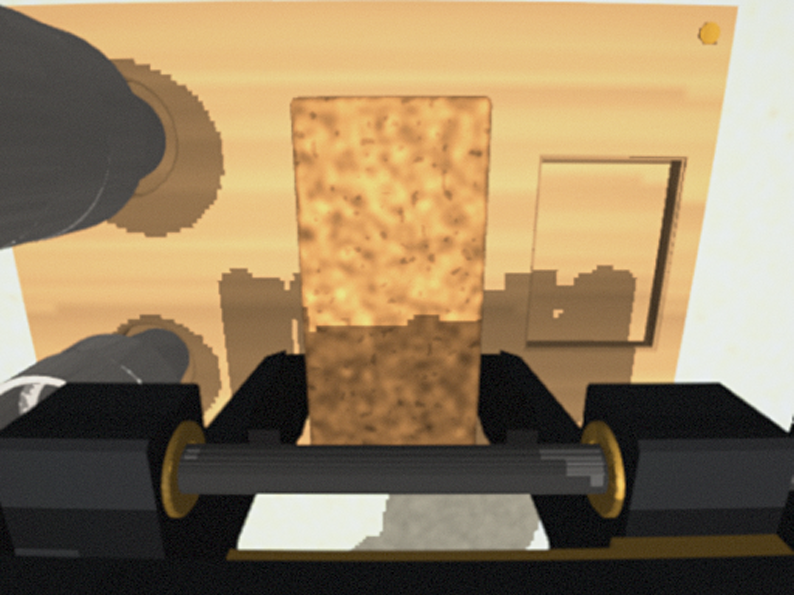

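Run:
```python
from h import *
t=tool();print(t[0])
s=np.load("t10.npy",allow_pickle=True).item()
k=1.55
P=plane(s,np.array([(541,156),(687,156),(656,348),(526,346),(709,33)])/k,.022)*1000
print(P.round(1),P[:4].mean(0).round(1))
B=plane(s,np.array([(292,97),(491,97),(302,250),(485,250)])/k,.089)*1000;print(B.round(1))
crop(s,330,80,460,240,3.5,"w28.png")
```

```text
[ 0.51284519 -0.27897893  0.08949691]
[[ 582.3 -340.7   22. ]
 [ 582.3 -401.2   22. ]
 [ 497.2 -400.4   22. ]
 [ 498.9 -340.2   22. ]
 [ 628.6 -403.2   22. ]] [ 540.2 -370.6   22. ]
[[ 598.9 -253.6   89. ]
 [ 598.4 -306.5   89. ]
 [ 557.5 -253.9   89. ]
 [ 557.1 -306.6   89. ]]
```

View pics/w28.png

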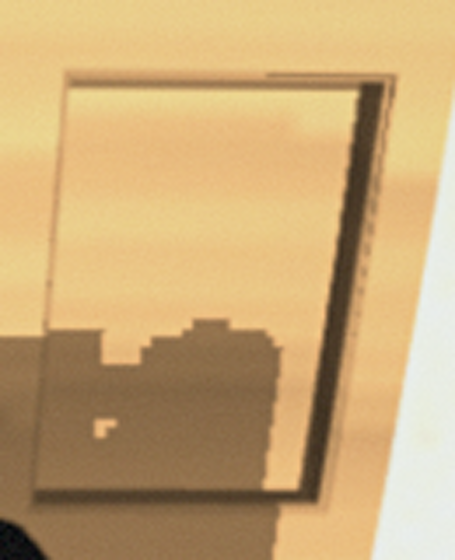

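Request:
carry_out([
  [[0, 0, 0, 0, -0.2, 1, 4.5], [0, 0, 0, 0, -0.2, 2, 4.5], [0, 0, 0, 0, -0.2, 2.5, 4.5], [0, 0, 0, 0, -0.2, 3, 4.5], [0, 0, 0, 0, -0.2, 3.4, 4.5], [0, 0, 0, 0, -0.2, 3.8, 4.5], [0, 0, 0, 0, -0.2, 3.8, 4.5]],
])

```text
clock: 30.68
tool_pos: [0.5111, -0.2764, 0.0489]
eef_rot: [1.0, -0.005, -0.001, -0.0]
contact_force: [0.5, 0.0, -0.5]
opening: 0.613
```

Request:
carry_out([
  [[0, 0, 0, 0, 0, 0.2, 4.5], [0, 0, 0, 0, 0, 0.3, 4.5], [0, 0, 0, 0, 0, 0.3, 4.5], [0, 0, 0, 0, 0, 0.3, 6.4], [0, 0, 0, 0, 0, 0.3, 6.4], [0, 0, 0, 0, 0, 0.3, 6.4], [0, 0, 0, 0, 0, 0.3, 6.4], [0, 0, 0, 0, 0, 0.3, 6.4]],
])

```text
clock: 31.35
tool_pos: [0.5116, -0.2767, 0.0469]
eef_rot: [1.0, -0.005, 0.0, 0.0]
contact_force: [-0.3, -0.3, -0.4]
opening: 0.722
```

Request:
carry_out([
  [[0, 0, 0, 0, 0, -3, 6.4], [0, 0, 0, 0, 0, -7, 6.4], [0, 0, 0, 0, 0, -11, 6.4], [0, 0, 0, -3, 0, -15, 6.4], [0, 0, 0, -6, 0, -18, 6.4], [0, 0, 0, -6, 0, -18, 6.4], [0, 0, 0, -6, 0, -18, 6.4], [0, 0, 0, -6, 0, -18, 6.4]],
])

```text
clock: 32.02
tool_pos: [0.452, -0.2761, 0.2267]
eef_rot: [1.0, -0.005, 0.001, 0.0]
contact_force: [-0.1, 0.1, 0.7]
opening: 0.723
```

Run:
```python
from h import *
t=tool();print(t[0],t[1].as_matrix().round(3))
s=snap("wrist");np.save("t11.npy",s,allow_pickle=True)
crop(s,0,0,512,384,1.55,"w29.png")
s=snap("side");crop(s,240,170,440,300,4,"sd8.png")
```

```text
[ 0.45197098 -0.27606987  0.22669678] [[ 1.    -0.009  0.001]
 [-0.009 -1.    -0.   ]
 [ 0.001  0.    -1.   ]]
```

View pics/w29.png

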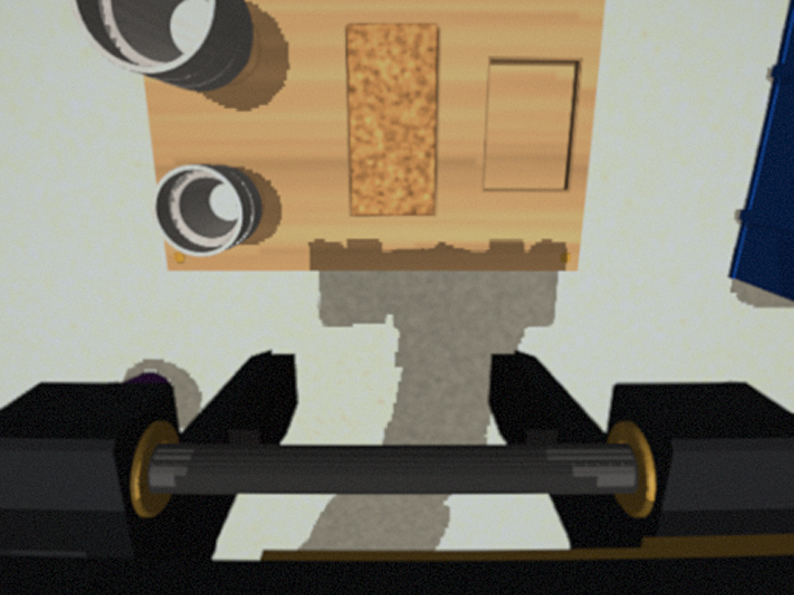

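View pics/sd8.png

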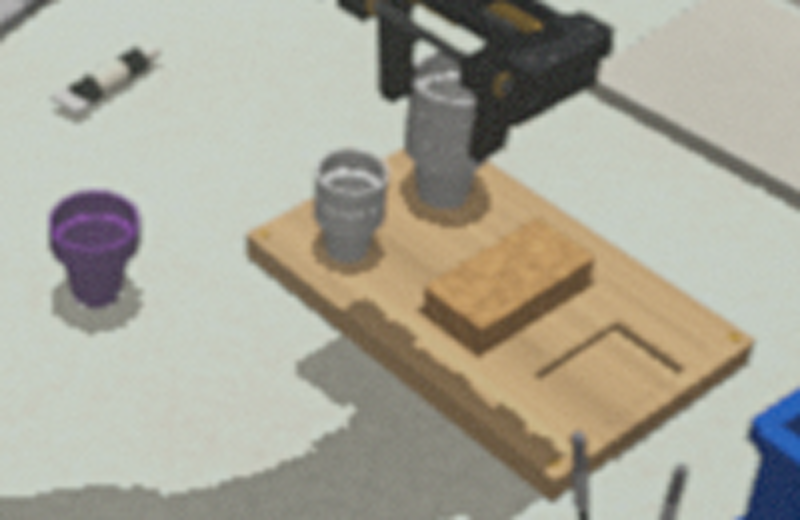

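Run:
```python
from h import *
s=np.load("t11.npy",allow_pickle=True).item();k=1.55
P=plane(s,np.array([(346,24),(438,24),(436,215),(350,215)])/k,.046)*1000;print(P.round(1),P.mean(0))
P=plane(s,np.array([(489,57),(581,57),(569,190),(483,189),(181,258),(564,257)])/k,.022)*1000;print(P.round(1),P[:4].mean(0))
s=snap("side")
# predicted block top/bottom corners in side image for seated vs not
for z in(.046,.056,.022): print(z,((proj(s,[[.5985,-.25,z],[.5985,-.305,z],[.4835,-.305,z],[.4835,-.25,z]])-[240,170])*4).round(0).tolist())
```

```text
[[ 597.  -250.5   46. ]
 [ 596.5 -305.1   46. ]
 [ 483.3 -305.5   46. ]
 [ 483.8 -249.3   46. ]] [ 540.14296292 -277.5908902    46.        ]
[[ 582.2 -340.5   22. ]
 [ 582.2 -400.5   22. ]
 [ 496.9 -399.9   22. ]
 [ 497.9 -339.9   22. ]
 [ 451.2 -123.4   22. ]
 [ 449.2 -400.6   22. ]] [ 539.78541778 -370.22920932   22.        ]
0.046 [[540.0, 214.0], [600.0, 254.0], [485.0, 327.0], [426.0, 283.0]]
0.056 [[541.0, 203.0], [601.0, 243.0], [487.0, 316.0], [427.0, 272.0]]
0.022 [[536.0, 239.0], [595.0, 279.0], [482.0, 352.0], [423.0, 309.0]]
```

Run:
```python
from h import *
s=np.load("cups.npy",allow_pickle=True).item()
print(block(s,(300,0,390,72)))
s=snap("scene");crop(s,180,190,340,310,5,"sc4.png")
```

```text
(641.761474609375, 267.2144470214844, 78.56121826171875, 57.175575256347656, 19.516305923461914)
```

Request:
carry_out([
  [[0, 0, 0, 1, -4, 0, 8.0], [0, 0, 0, 2, -8, 0, 8.0], [0, 0, 0, 3, -12, 0, 8.0], [0, 0, 0, 4, -16, 0, 8.0], [0, 0, 0, 5, -20, 0, 8.0], [0, 0, 0, 6, -24, 0, 8.0], [0, 0, 0, 7, -28, 0, 8.0], [0, 0, 0, 8, -32, 0, 8.0], [0, 0, 0, 9, -36, 0, 8.0], [0, 0, 0, 10, -40, 0, 8.0]],
])

```text
clock: 33.05
tool_pos: [0.5553, 0.1258, 0.2254]
eef_rot: [1.0, -0.004, -0.001, 0.0]
contact_force: [-0.2, -0.4, 0.1]
opening: 0.909
```

Request:
carry_out([
  [[0, 0, 0, 1, -4, 0, 8.0], [0, 0, 0, 2, -8, 0, 8.0], [0, 0, 0, 3, -12, 0, 8.0], [0, 0, 0, 4.5, -14, 0, 8.0], [0, 0, 0, 4.5, -14, 0, 8.0], [0, 0, 0, 4.5, -14, 0, 8.0], [0, 0, 0, 4.5, -14, 0, 8.0]],
])

```text
clock: 33.63
tool_pos: [0.601, 0.2614, 0.2253]
eef_rot: [1.0, -0.005, -0.001, 0.001]
contact_force: [0.4, -1.0, 0.1]
opening: 0.909
```

Run:
```python
from h import *
t=tool();print(t[0],t[1].as_matrix().round(3))
s=snap("wrist");np.save("t12.npy",s,allow_pickle=True)
crop(s,0,0,512,384,1.55,"w30.png")
```

```text
[0.60099999 0.26138876 0.22531331] [[ 1.    -0.01  -0.002]
 [-0.01  -1.    -0.002]
 [-0.002  0.002 -1.   ]]
```

View pics/w30.png

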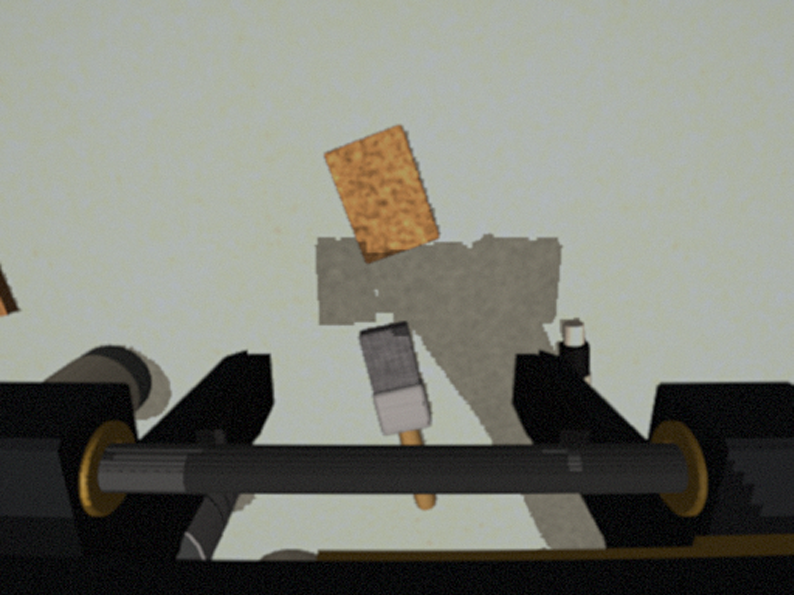

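Run:
```python
from h import *
s=np.load("t12.npy",allow_pickle=True).item();k=1.55
print(block(s,(200,70,300,175)))
P=plane(s,np.array([(325,154),(402,125),(438,237),(366,262)])/k,.034)*1000;print(P.round(1),P.mean(0).round(1),
 np.degrees(np.arctan2(*(P[0]-P[3])[[1,0]])),np.degrees(np.arctan2(*(P[1]-P[2])[[1,0]])))
crop(s,200,70,300,175,5.5,"w31.png")
```

```text
(643.0432739257812, 266.46697998046875, 78.84278106689453, 54.00424575805664, 19.068391799926758)
[[670.8 303.7  34. ]
 [688.3 253.3  34. ]
 [615.3 229.1  34. ]
 [598.3 278.7  34. ]] [643.2 266.2  34. ] 18.99565291205392 18.391281656515435
```

View pics/w31.png

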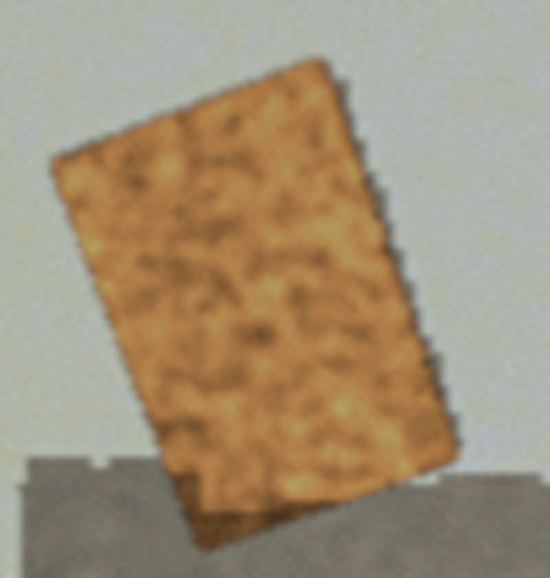

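Run:
```python
from h import *
s=np.load("t11.npy",allow_pickle=True).item();k=1.55
print(plane(s,np.array([(732,278),(765,150)])/k,0).round(3))
s=snap("side");crop(s,330,170,512,384,3,"sd9.png")
t=snap("scene");crop(t,0,50,200,200,4,"sc5.png")
```

```text
[[ 0.427 -0.544  0.   ]
 [ 0.524 -0.551  0.   ]]
```

View pics/sc5.png

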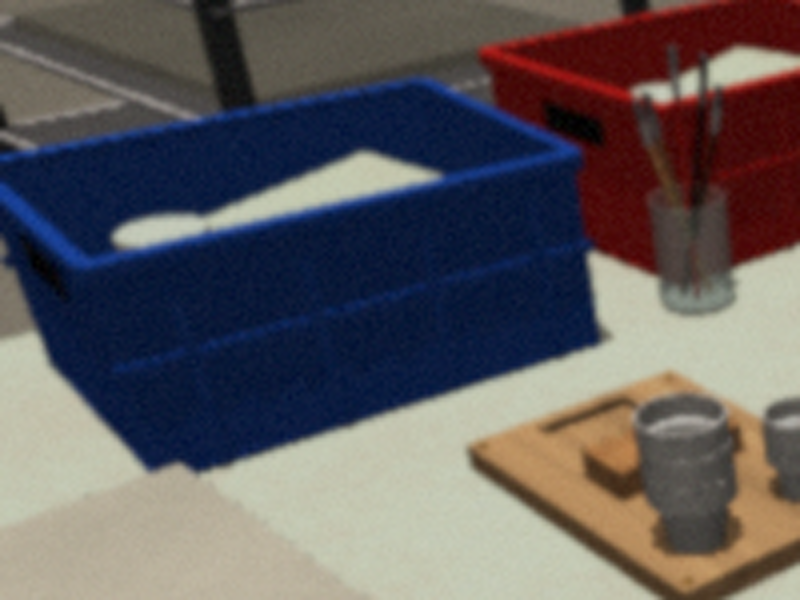

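View pics/sd9.png

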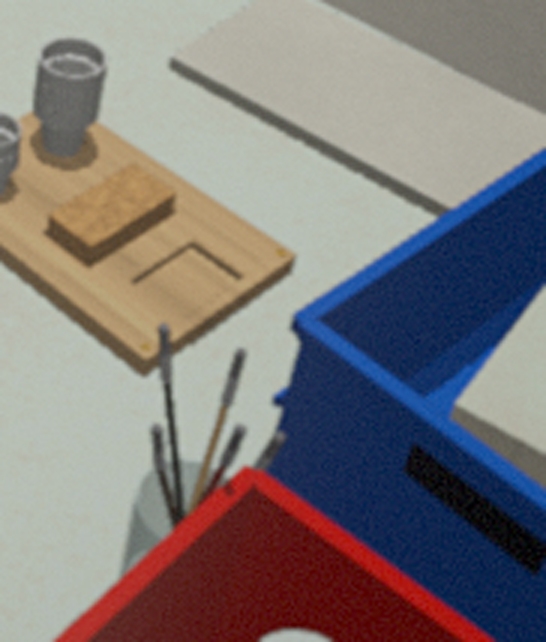

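Run:
```python
from h import *
t=snap("scene")
print("glass",plane(t,[(174,122.5)],0).round(3),"bin rim near corner",[plane(t,[(145,88.5)],z).round(3) for z in(.12,.16,.2)])
t=snap("side")
print([plane(t,[(430,277)],z).round(3) for z in(.12,.16,.2)], "brush tip",[plane(t,[(384,280)],z).round(3) for z in(.15,.2)])
```

```text
glass [[ 0.285 -0.581  0.   ]] bin rim near corner [array([[ 0.319, -0.711,  0.12 ]]), array([[ 0.384, -0.602,  0.16 ]]), array([[ 0.448, -0.492,  0.2  ]])]
[array([[ 0.483, -0.509,  0.12 ]]), array([[ 0.447, -0.527,  0.16 ]]), array([[ 0.41 , -0.545,  0.2  ]])] brush tip [array([[ 0.37 , -0.465,  0.15 ]]), array([[ 0.331, -0.491,  0.2  ]])]
```

Request:
carry_out([
  [[0, 0, -0.12, 2, -0.2, 3, 8.0], [0, 0, -0.24, 4.2, -0.5, 6, 8.0], [0, 0, -0.34, 4.2, -0.5, 9, 8.0], [0, 0, -0.34, 4.2, -0.5, 11, 8.0], [0, 0, -0.34, 4.2, -0.5, 11, 8.0], [0, 0, -0.34, 4.2, -0.5, 11, 8.0], [0, 0, -0.34, 4.2, -0.5, 11, 8.0]],
])

```text
clock: 34.47
tool_pos: [0.6445, 0.2674, 0.1185]
eef_rot: [0.986, 0.164, 0.001, -0.0]
contact_force: [0.7, 0.6, -0.3]
opening: 0.906
```

Run:
```python
from h import *
t=tool();print(t[0],t[1].as_matrix().round(3))
s=snap("wrist")
k=1.55
o=cv2.resize(s["pixels"][:,:,::-1],None,fx=k,fy=k,interpolation=cv2.INTER_CUBIC)
a=np.radians(18.8);u=np.array([np.cos(a),np.sin(a)]);v=np.array([-u[1],u[0]]);c=np.array([.643,.2664])
P=[np.r_[c+i*.04*u+j*.0275*v,.034] for i,j in((1,1),(1,-1),(-1,-1),(-1,1))]
cv2.polylines(o,[np.round(proj(s,np.array(P))*k).astype(int)],True,(0,0,255),1)
cv2.imwrite("pics/w32.png",o)
```

```text
[0.64447288 0.267417   0.11852343] [[ 0.946  0.324  0.003]
 [ 0.324 -0.946  0.001]
 [ 0.003 -0.    -1.   ]]
```

View pics/w32.png

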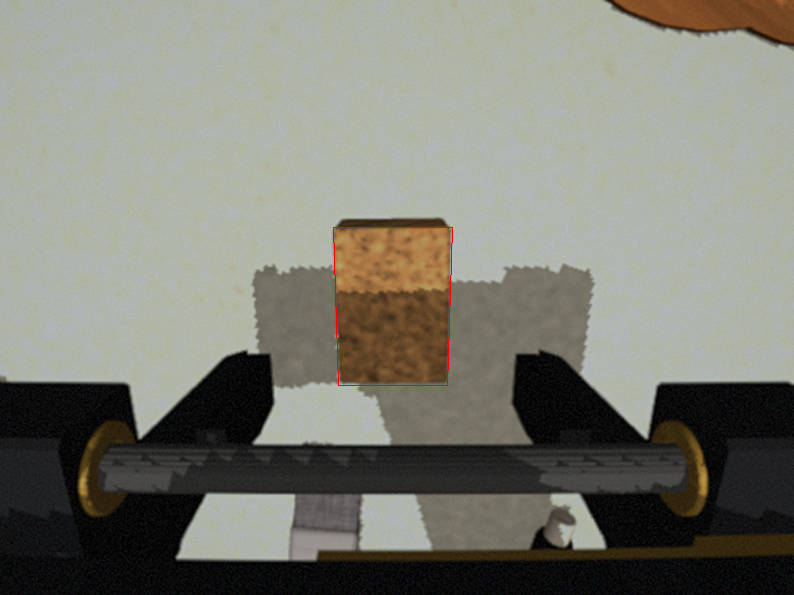

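Request:
carry_out([
  [[0, 0, 0, -0.1, 0, 4, 8.0], [0, 0, 0, -0.1, 0, 7.5, 8.0], [0, 0, 0, -0.1, 0, 8.9, 8.0], [0, 0, 0, -0.1, 0, 8.9, 8.0], [0, 0, 0, -0.1, 0, 8.9, 8.0], [0, 0, 0, -0.1, 0, 8.9, 4.5], [0, 0, 0, -0.1, 0, 8.9, 4.5], [0, 0, 0, -0.1, 0, 8.9, 4.5], [0, 0, 0, -0.1, 0, 8.9, 4.5], [0, 0, 0, -0.1, 0, 8.9, 4.5]],
], force=35)

```text
clock: 35.35
tool_pos: [0.6434, 0.2672, 0.0292]
eef_rot: [0.986, 0.165, 0.001, -0.0]
contact_force: [-0.2, -0.8, 5.8]
opening: 0.62
```

Request:
carry_out([
  [[0, 0, 0, 0, 0, 0, 4.5], [0, 0, 0, 0, 0, -4, 4.5], [0, 0, 0, 0, 0, -8, 4.5], [0, 0, 0.1, 0, 0, -12, 4.5], [0, 0, 0.2, 0, 0, -16, 4.5], [0, 0, 0.32, 0, 0, -18, 4.5], [0, 0, 0.34, 0, 0, -18, 4.5], [0, 0, 0.34, 0, 0, -18, 4.5], [0, 0, 0.34, 0, 0, -18, 4.5], [0, 0, 0.34, 0, 0, -18, 4.5]],
])

```text
clock: 36.18
tool_pos: [0.6411, 0.2663, 0.2054]
eef_rot: [1.0, -0.004, -0.002, 0.001]
contact_force: [-0.6, 0.3, -1.0]
opening: 0.62
```

Run:
```python
from h import *
t=tool();print(t[0],t[1].as_matrix().round(3))
s=snap("wrist")
crop(s,0,0,512,384,1.55,"w33.png")
print(t[1].inv().apply(np.array([.540,-.3705,.2])-t[0])*100)
np.save("t13.npy",s,allow_pickle=True)
```

```text
[0.64114844 0.26633663 0.20543767] [[ 1.    -0.008 -0.004]
 [-0.008 -1.    -0.002]
 [-0.004  0.002 -1.   ]]
[-9.62796549 63.75760601  0.6961485 ]
```

View pics/w33.png

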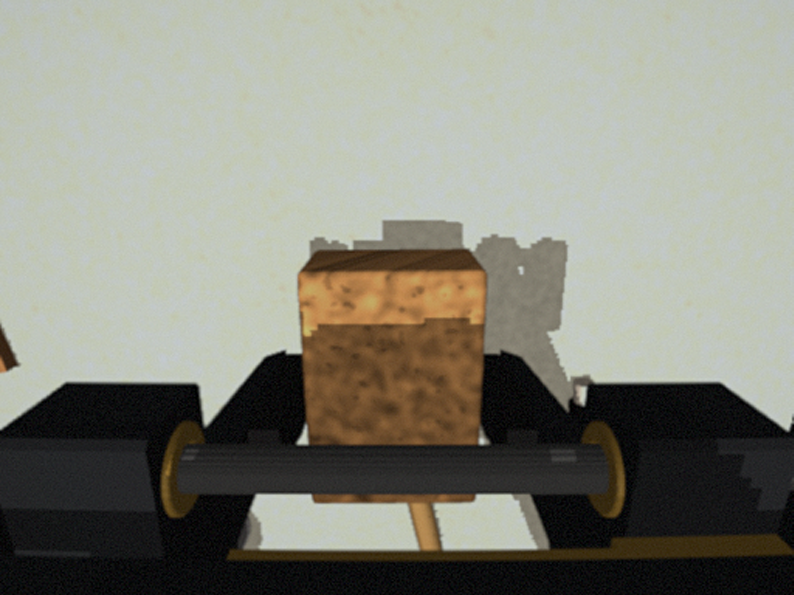

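Run:
```python
from h import *
t=tool();s=snap("wrist");k=1.55
P=plane(s,np.array([(299,271),(486,271),(393,496)])/k,t[0][2]+.0045);print((t[1].inv().apply(P-t[0])*1000).round(1))
```

```text
[[ 39.7 -25.5  -4.7]
 [ 39.7  27.2  -4.6]
 [-36.3   1.   -4.4]]
```

Request:
carry_out([
  [[0, 0, 0, -0.6, 4, 0, 4.5], [0, 0, 0, -1.2, 8, 0, 4.5], [0, 0, 0, -1.8, 12, 0, 4.5], [0, 0, 0, -2.4, 16, 0, 4.5], [0, 0, 0, -3, 20, 0, 4.5], [0, 0, 0, -3.6, 24, 0, 4.5], [0, 0, 0, -4.2, 28, 0, 4.5], [0, 0, 0, -4.8, 32, 0, 4.5], [0, 0, 0, -5.4, 36, 0, 4.5], [0, 0, 0, -6, 40, 0, 4.5]],
])

```text
clock: 37.12
tool_pos: [0.5779, -0.1344, 0.2069]
eef_rot: [1.0, -0.004, -0.001, -0.0]
contact_force: [-0.0, -0.1, -0.9]
opening: 0.618
```

Request:
carry_out([
  [[0, 0, 0, -0.6, 4, 0, 4.5], [0, 0, 0, -1.2, 8, 0, 4.5], [0, 0, 0, -1.8, 12, 0, 4.5], [0, 0, 0, -2.4, 16, 0, 4.5], [0, 0, 0, -3, 20, 0, 4.5], [0, 0, 0, -3.6, 23.7, 0, 4.5], [0, 0, 0, -3.6, 23.7, 3, 4.5], [0, 0, 0, -3.6, 23.7, 6, 4.5], [0, 0, 0, -3.6, 23.7, 6, 4.5], [0, 0, 0, -3.6, 23.7, 6, 4.5]],
])

```text
clock: 37.95
tool_pos: [0.5394, -0.368, 0.1457]
eef_rot: [1.0, -0.004, -0.002, -0.002]
contact_force: [1.3, 0.6, 0.4]
opening: 0.62
```

Run:
```python
from h import *
t=tool();print(t[0],t[1].as_matrix().round(3))
s=snap("wrist");np.save("t14.npy",s,allow_pickle=True)
crop(s,0,0,512,384,1.55,"w34.png")
```

```text
[ 0.53940332 -0.36802444  0.14570441] [[ 1.    -0.008 -0.004]
 [-0.008 -1.     0.003]
 [-0.004 -0.003 -1.   ]]
```

View pics/w34.png

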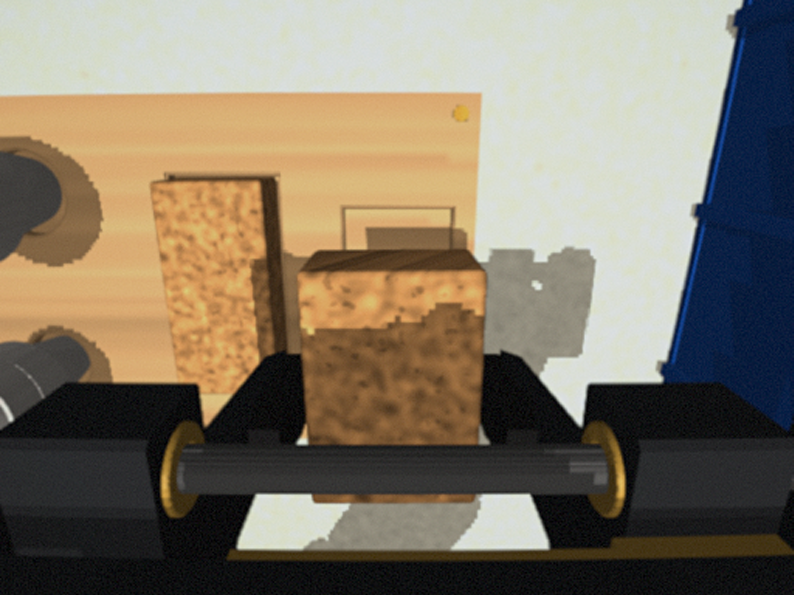

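Run:
```python
from h import *
k=1.55
s=snap("wrist");t=tool();print(t[0])
P=plane(s,np.array([(342,207),(455,207)])/k,.022);print(P.round(4),P.mean(0))
P=plane(s,np.array([(299,271),(486,271)])/k,t[0][2]+.0045);print(P.round(4),P.mean(0))
crop(s,200,120,330,190,6,"w35.png")
```

```text
[ 0.54176328 -0.36894     0.14877999]
[[ 0.5839 -0.3423  0.022 ]
 [ 0.5834 -0.4031  0.022 ]] [ 0.58364483 -0.37268468  0.022     ]
[[ 0.5811 -0.3436  0.1533]
 [ 0.5807 -0.3958  0.1533]] [ 0.58089811 -0.36970584  0.15327999]
```

View pics/w35.png

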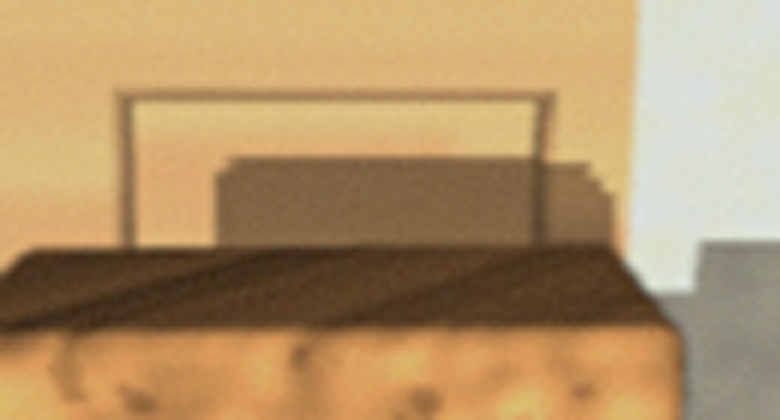

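Request:
carry_out([
  [[0, 0, 0, 0, 0, 4, 4.5], [0, 0, 0, 0, 0, 4, 4.5], [0, 0, 0, 0, 0, 4, 4.5], [0, 0, 0, 0, 0, 4, 4.5], [0, 0, 0, 0, 0, 4, 4.5], [0, 0, 0, 0, 0, 4, 4.5], [0, 0, 0, 0, 0, 4, 4.5], [0, 0, 0, 0, 0, 4, 4.5]],
])

```text
clock: 38.72
tool_pos: [0.5411, -0.3695, 0.1087]
eef_rot: [1.0, -0.005, 0.001, 0.0]
contact_force: [-0.2, 0.3, -0.4]
opening: 0.623
```

Run:
```python
from h import *
s=snap("wrist");t=tool();print(t[0],t[1].as_matrix().round(3))
np.save("t15.npy",s,allow_pickle=True)
crop(s,150,80,370,190,3.6,"w36.png")
```

```text
[ 0.54095911 -0.36939201  0.10841328] [[ 1.    -0.009  0.001]
 [-0.009 -1.    -0.001]
 [ 0.001  0.001 -1.   ]]
```

View pics/w36.png

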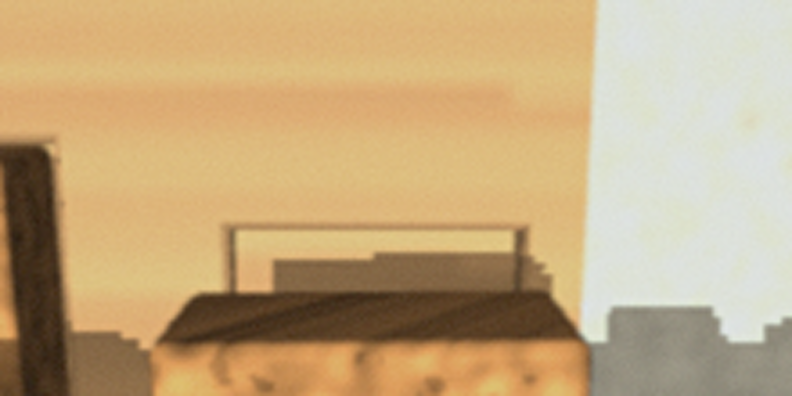

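Run:
```python
from h import *
s=np.load("t15.npy",allow_pickle=True).item()
f=lambda p,z:(plane(s,np.array(p)/3.6+[150,80],z)*1000).round(1)
P=f([(223,226),(529,226)],22.e-3);print("pocket",P,P.mean(0))
for p,z in(([(152,341),(590,341)],.1130),([(195,293),(548,293)],.0792)):
    P=f(p,z);print("block",P,P.mean(0))
```

```text
pocket [[ 582.1 -341.1   22. ]
 [ 581.6 -402.    22. ]] [ 581.85 -371.55   22.  ]
block [[ 581.  -344.   113. ]
 [ 580.5 -397.2  113. ]] [ 580.75 -370.6   113.  ]
block [[ 580.1 -344.1   79.2]
 [ 579.6 -397.2   79.2]] [ 579.85 -370.65   79.2 ]
```

Request:
carry_out([
  [[0, 0, 0, -0.05, 0.06, 2.5, 4.5], [0, 0, 0, -0.05, 0.06, 4, 4.5], [0, 0, 0, -0.05, 0.06, 5, 4.5], [0, 0, 0, -0.05, 0.06, 5.5, 4.5], [0, 0, 0, -0.05, 0.06, 6, 4.5], [0, 0, 0, -0.05, 0.06, 6.3, 4.5], [0, 0, 0, -0.05, 0.06, 6.3, 4.5]],
])

```text
clock: 39.35
tool_pos: [0.5403, -0.3698, 0.0446]
eef_rot: [1.0, -0.005, 0.0, -0.0]
contact_force: [-0.5, 0.8, 0.5]
opening: 0.617
```

Request:
carry_out([
  [[0, 0, 0, 0, 0, 0.2, 4.5], [0, 0, 0, 0, 0, 0.4, 4.5], [0, 0, 0, 0, 0, 0.4, 4.5], [0, 0, 0, 0, 0, 0.4, 6.4], [0, 0, 0, 0, 0, 0.4, 6.4], [0, 0, 0, 0, 0, 0.4, 6.4], [0, 0, 0, 0, 0, 0.4, 6.4], [0, 0, 0, 0, 0, 0.4, 6.4]],
])

```text
clock: 40.02
tool_pos: [0.5402, -0.3698, 0.0408]
eef_rot: [1.0, -0.005, 0.0, -0.0]
contact_force: [-0.5, -0.4, 0.0]
opening: 0.725
```

Request:
carry_out([
  [[0, 0, 0, 0, 0, -3, 6.4], [0, 0, 0, 0, 0, -7, 6.4], [0, 0, 0, 0, 0, -11, 6.4], [0, 0, 0, -3, -2, -15, 6.4], [0, 0, 0, -6, -5, -18, 6.4], [0, 0, 0, -9, -8, -20, 6.4], [0, 0, 0, -10, -10, -20, 6.4], [0, 0, 0, -10, -10, -20, 6.4], [0, 0, 0, -10, -10, -20, 6.4], [0, 0, 0, -10, -10, -20, 6.4]],
])

```text
clock: 40.85
tool_pos: [0.4419, -0.2695, 0.2411]
eef_rot: [1.0, -0.004, 0.001, 0.001]
contact_force: [0.2, 0.1, 0.5]
opening: 0.731
```

Run:
```python
from h import *
t=tool();print(t[0],t[1].as_matrix().round(3))
s=snap("wrist");np.save("t16.npy",s,allow_pickle=True)
crop(s,0,0,512,384,1.55,"w37.png")
s=snap("side");np.save("t17.npy",s,allow_pickle=True);crop(s,240,150,440,300,4,"sd10.png")
s=snap("scene");crop(s,100,100,400,300,2.6,"sc6.png")
```

```text
[ 0.44187199 -0.26948585  0.24105289] [[ 1.    -0.009  0.002]
 [-0.009 -1.    -0.001]
 [ 0.002  0.001 -1.   ]]
```

View pics/w37.png

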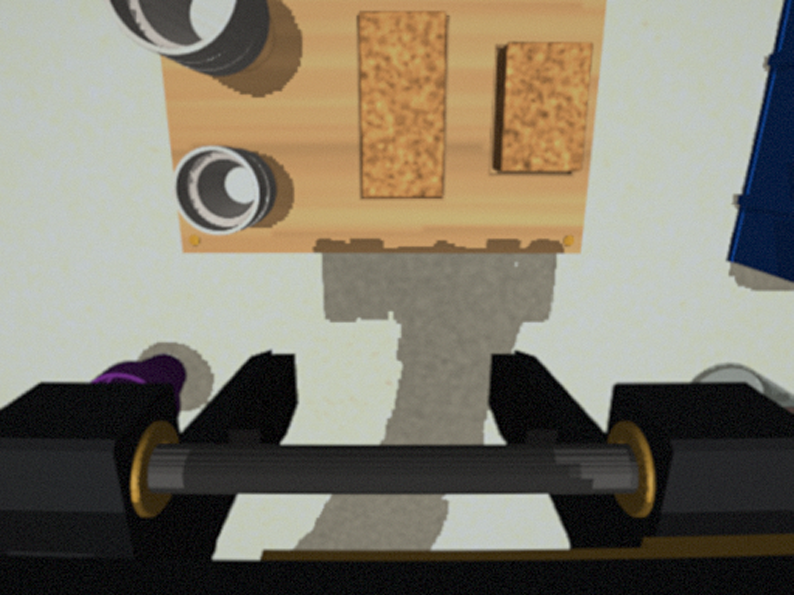

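View pics/sd10.png

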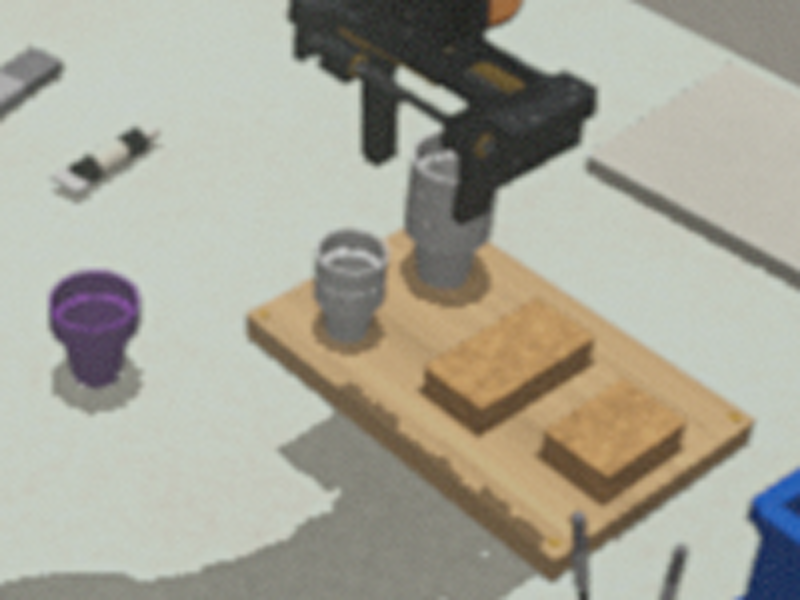

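View pics/sc6.png

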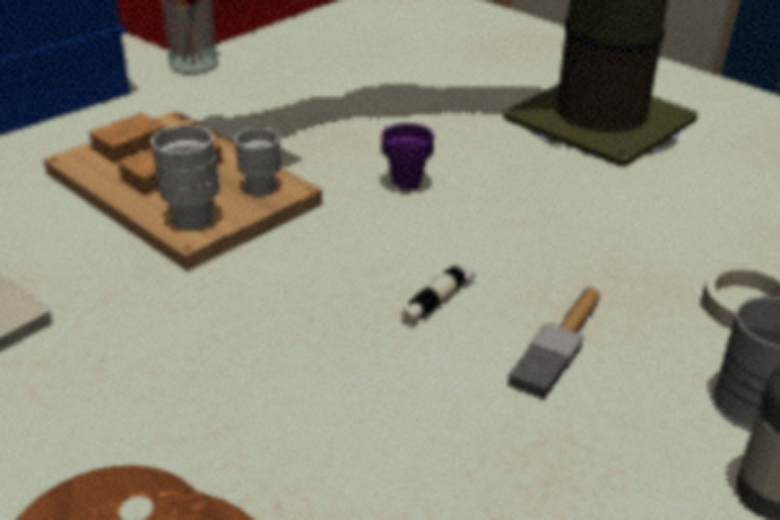

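Run:
```python
from h import *
s=np.load("t16.npy",allow_pickle=True).item();k=1.55
for z in(.046,.056):
  P=plane(s,np.array([(508,42),(592,42),(582,173),(502,172)])/k,z)*1000;print(z,P.round(1).tolist(),P.mean(0).round(1),np.linalg.norm(P[0]-P[3]),np.linalg.norm(P[0]-P[1]))
  P=plane(s,np.array([(358,12),(447,12),(443,198),(361,198)])/k,z)*1000;print("long",P.mean(0).round(1),np.linalg.norm(P[0]-P[3]))
t=np.load("t17.npy",allow_pickle=True).item();k=4
o=cv2.resize(t["pixels"][150:300,240:440,::-1],None,fx=k,fy=k,interpolation=cv2.INTER_CUBIC)
for z,col in((.046,(0,0,255)),(.022,(0,255,0))):
  for cx,cy,h in((.540,-.3702,.04),(.5405,-.2772,.0575)):
    P=np.array([[cx+i*h,cy+j*.0275,z] for i,j in((1,1),(1,-1),(-1,-1),(-1,1))])
    cv2.polylines(o,[np.round((proj(t,P)-[240,150])*k).astype(int)],True,col,1)
circ(t,o,.5925,-.167,.126,.033,k,(240,150));circ(t,o,.4925,-.166,.09,.026,k,(240,150))
cv2.imwrite("pics/sd11.png",o)
```

```text
0.046 [[579.3, -343.9, 46.0], [579.3, -396.9, 46.0], [498.8, -397.9, 46.0], [499.7, -344.0, 46.0]] [ 539.3 -370.6   46. ] 79.55757243180075 52.99872008819507
long [ 539.9 -277.5   46. ] 113.6196832710639
0.056 [[577.3, -341.7, 56.0], [577.4, -393.1, 56.0], [499.3, -394.1, 56.0], [500.2, -341.8, 56.0]] [ 538.5 -367.6   56. ] 77.16335139506404 51.40376631224807
long [ 539.1 -277.3   56. ] 110.2003904550577
```

View pics/sd11.png

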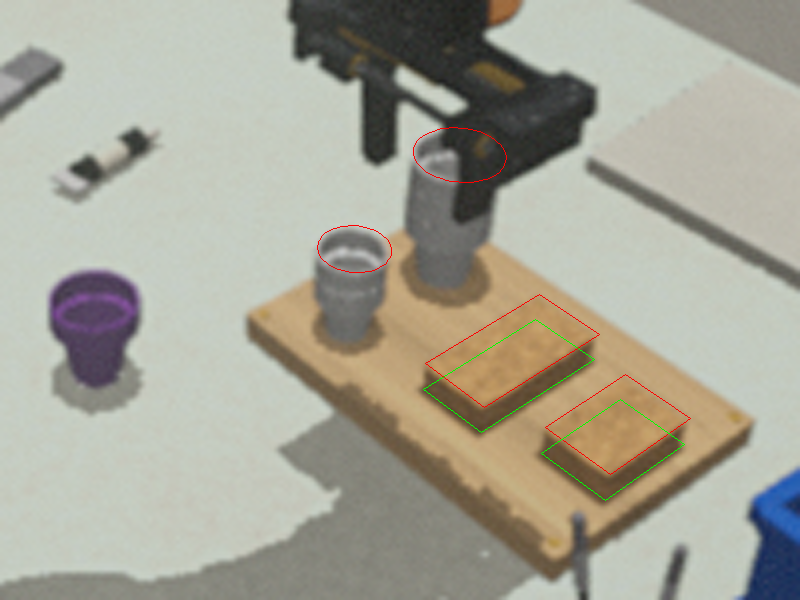

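Request:
carry_out([
  [[0, 0, 0, -2, -3, -3, 6.4], [0, 0, 0, -2, -6, -6, 6.4], [0, 0, 0, -2, -10, -8, 6.4], [0, 0, 0, -2, -14, -8, 6.4], [0, 0, 0, -2, -18, -8, 6.4], [0, 0, 0, -2, -18, -8, 6.4], [0, 0, 0, -2, -18, -8, 6.4], [0, 0, 0, -2, -18, -8, 6.4], [0, 0, 0, -2, -18, -8, 6.4], [0, 0, 0, -2, -18, -8, 6.4]],
])

```text
clock: 41.83
tool_pos: [0.4228, -0.0907, 0.3203]
eef_rot: [1.0, -0.006, -0.0, 0.0]
contact_force: [0.3, 0.6, 0.2]
opening: 0.726
```

Run:
```python
from h import *
print(tool()[0])
t=snap("side");k=4
o=cv2.resize(t["pixels"][150:300,240:440,::-1],None,fx=k,fy=k,interpolation=cv2.INTER_CUBIC)
cv2.imwrite("pics/sd12.png",o)
s=snap("wrist");k=1.55
o=cv2.resize(s["pixels"][:,:,::-1],None,fx=k,fy=k,interpolation=cv2.INTER_CUBIC)
circ(s,o,.5925,-.167,.126,.033,k);circ(s,o,.4925,-.166,.09,.026,k)
cv2.imwrite("pics/w38.png",o)
s=snap("scene");crop(s,100,100,400,300,2.6,"sc7.png")
```

```text
[ 0.42280541 -0.09065447  0.32031309]
```

View pics/sd12.png

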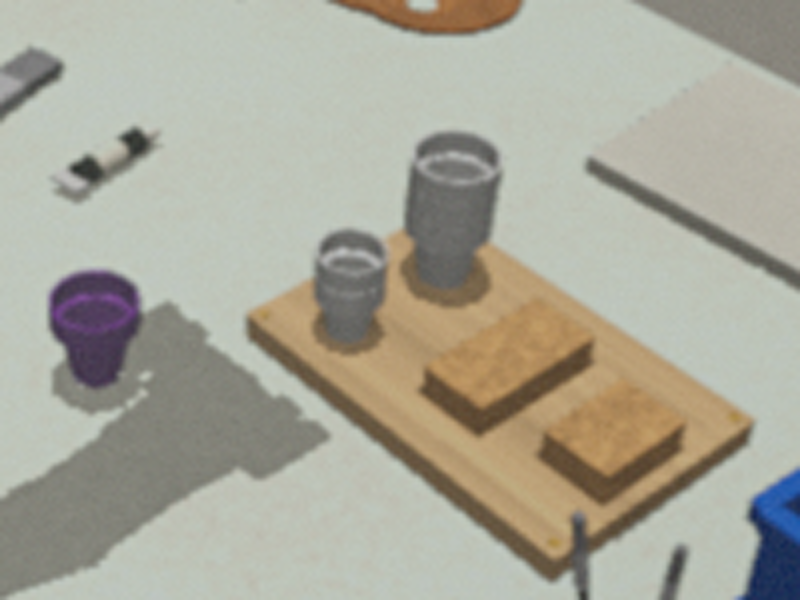

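View pics/w38.png

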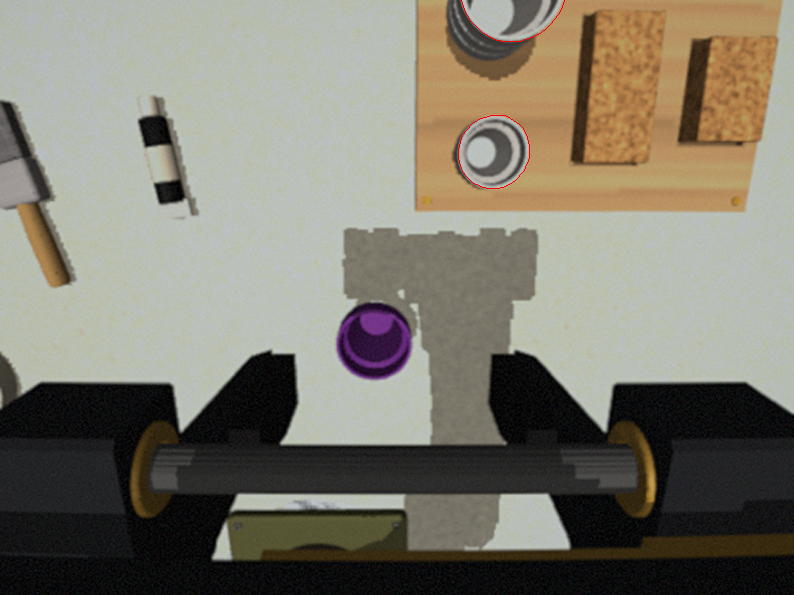

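Run:
```python
from plant import r
print(r.finish_job())
```

```text
the job is handed in; nothing more can be done
None
```

The priming kit is back in the tray, and I handed the job in at about 42 s. The handing-in gives no verdict, so the result rests on my own camera checks.

- **Cups:** five were present. The three large ones are nested in the large recess and the two small ones in the small recess. In the last wrist picture, the visible rims fell on circles drawn for fully nested stacks within about a pixel. The top of the large stack ran off the edge of that picture.
- **Blocks:** both lie in their pockets, measured within about 1–2 mm of centre. The side view fits their tops at 46 mm, which is fully home. I saw no sign that either block had been knocked aside.
- **Bystanders:** I did not touch the tube, brush, tin, tape, bottle or the purple look-alike cup. All were still in place in the last pictures that showed them, but I did not measure how far any had moved.
- **Disagreements:**
  - Wrist views at different tool angles differed by up to about 2 mm on the tray's position.
  - Side-view overlays sat about 1–2 pixels off throughout.
  - One pocket reading taken while the arm was still swinging was about 1 mm off the settled reading. I repeated it once the arm had settled, before placing the short block.

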